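# Press the digital caliper back into its foam tool tray and lock the keeper over it

## Task

Put the digital caliper away in its foam tool tray: swing the keeper on the tray clear of the caliper-shaped cut-out, press the caliper into the cut-out the way round that it fits until it is fully home and lies level, then swing the keeper all the way back across it. Leave the roll of tape, the tin and the tape dispenser where they are.

Things in the scene. Friction and masses are not known exactly. Their poses are not given: they have to be found in the camera images.
- tray: foam tool tray, fixed: a block 162 mm (x) by 272 mm (y), black plastic rim 28 mm high round a flat charcoal foam top at z = 30 mm. Origin: centre of the underside. Two outlines with light grey floors are die-cut in the foam: a large one shaped like a caliper, and a small L holding a flush hex key (fixed, part of the tray)
- pocket (a point): floor of the caliper cut-out, 10 mm under the foam top, at x -20, y 0, z 20 mm in the tray's frame; axes as the tray's. The caliper's origin and axes coincide with it when it is home: jaws at the +y end, plain beam end at -y. The cut-out is 1.5 mm wider than the caliper all round
- pocket_tail (a point): point in the cut-out where the caliper's point caliper_tail lies when the caliper is home: 6 mm to +x, 100 mm to -y and 6 mm up from point pocket
- caliper: digital caliper, loose, lying flat, display up, 205 mm (its y) by 72 mm, 0.15 kg. Origin: underside, mid-length. Head with display, to grip and press: x -12 to 24, y -1 to 61, z 0 to 12 mm (thumb roller to x -16 at y -1 to 9). Beam: x -2 to 14, y -102 to 102, z 4 to 8. Jaws: x -36 to 36, y 48 to 75 and 88 to 102, z 4 to 8
- caliper_grip (a point): centre of the flat top of the caliper's head between roller and jaws, at x 6, y 27, z 12 mm in the caliper's frame. The head, 36 mm wide, can be pinched here across x by its upper 6 mm. With the caliper home this top stands 2 mm above the foam
- caliper_tail (a point): point in the caliper's beam near its plain end, at x 6, y -100, z 6 mm in the caliper's frame
- keeper (a joint): angle of the keeper, an aluminium turn-button on the tray: arm 16 mm wide, reaching 47 mm from its pivot, 1.5 to 6.5 mm above the foam. 0 (stop): arm points to the tray's -x, across the beam's cut-out, closed. Grows anticlockwise seen from above; 1.57: points to the tray's -y, open (stop 1.6). Stays where left; 1 to 2 N at the knob moves it
- keeper_pivot (a point): pivot axis (vertical) of the keeper, at x 24, y -65 mm in the tray's frame, 6.5 mm above the foam
- keeper_knob (a point): the keeper's upright round steel knob on the arm, 12 to 15 mm in diameter, 26 mm high, 38 mm from the pivot; the point lies on its axis, 20 mm above the foam and 12 mm below its top. Pinch it from above or push it sideways
- tape_roll: bystander: roll of black tape, 62 mm across, 19 mm high; origin at the centre of its underside
- wax_tin: bystander: round grey tin, 66 mm across, 30 mm high; origin at the centre of its underside
- tape_dispenser: bystander: small tape dispenser, 60 x 28 mm, 53 mm high; origin at the centre of its underside
- lips (a point): point midway between two springy foam lips, at the level of the foam top, at x 6, y 30 mm from point pocket. The lips stand 2 mm out of the cut-out's two long side walls beside the head. They carry the caliper's weight, so it must be pushed straight down past them, with roughly 6 to 15 N here, until it meets the floor
Not all that is in view belongs to the job. What is shaped like the caliper but purple is not meant.

How it is judged (in metres and radians):
On the way, in this order (a step that is already met when the one before it is completed fails the run):
1. the keeper has been swung clear of the cut-out (at least 1.1 rad) (value of joint keeper above 1.1 rad), for 0.2 s.
2. the caliper is home in the cut-out while the keeper is clear of it (value of joint keeper above 0.8 rad and horizontal distance between caliper and pocket below 0.004 m and z of caliper in the frame of pocket below 0.002 m and distance between caliper_tail and pocket_tail below 0.005 m and angle between caliper's own z axis and vertical below 0.03 rad), for 0.2 s.
At the end, for the whole second after the job is handed in: The caliper rests home in its cut-out: origin within 4 mm sideways of and under 2 mm above site pocket, tail within 5 mm of site pocket_tail, tilt under 0.03 rad; keeper back across it (joint under 0.15 rad); tape roll, tin and dispenser within 20 mm of where they stood (value of joint keeper below 0.15 rad and horizontal distance between caliper and pocket below 0.004 m and z of caliper in the frame of pocket below 0.002 m and distance between caliper_tail and pocket_tail below 0.005 m and angle between caliper's own z axis and vertical below 0.03 rad and linear speed of caliper below 0.01 m/s and distance of each of tape_roll, wax_tin, tape_dispenser from where it was at the start of the episode below 0.02 m); the robot touches nothing.
It fails at once if the tape roll, the tin or the tape dispenser is shifted by more than 20 mm (distance of any of tape_roll, wax_tin, tape_dispenser from where it was at the start of the episode above 0.02 m).
It also fails if it takes over 72 s, if anything falls off the work surface, if the arm or the gripper's body presses on something with over 40 N, if the wrist force passes 120 N, or if a joint passes its speed limit or range.

## Robot

A 6-joint arm with a two-finger parallel gripper is mounted at the origin on a cart in front of the work surface, level with it; the furniture and walls round the work are solid. World frame = base frame: x ahead of the robot, y to its left, z up, the work surface at z = 0. Lengths are in m, angles in degrees, forces in N, time in s.
With the tool pointing down it reaches from about 0.25 to 0.775 m from the base axis. Payload 8.9 kg.
Tool frame: the origin (TCP) lies between the finger pads; the fingertips stand 14 mm ahead of it and the grasp point (between the pads) lies 5 mm behind it (tip_extent is the distance from the TCP to the fingertips, in m); z points along the fingers, y is the direction in which the jaws open and shut (so a half turn about z gives the same grasp; the last joint's range is limited). The gripper opens to 85 mm and grips with 20 to 120 N. Pads are 22 mm wide; open, the fingers measure 114 mm over their backs; the gripper's body (76 mm by 85 mm) begins 54 mm behind the grasp point. The pads swing forward as they close: fully open they stand 13 mm farther back than shut.
Start: joints at [68.795, 16.656, -8.789, 64.555, 0, 82.019], TCP at [0.12, 0.511, 0.224] pointing down, gripper open.
Joint ranges: [-144.48, 144.48], [-52.06, 99.96], [-74.48, 78.29], [-112.23, 115.85], [-86.99, 84.42], [-180, 180]. Speed limits (degrees/s): [127.2, 127.2, 159.86, 180, 180, 180].

## Interface

Orientations are given as [roll, pitch, yaw] about the fixed x, y, z axes, in that order (R = Rz(yaw) Ry(pitch) Rx(roll)).
In Python, from plant import * gives the robot as it stands.
- The arm moves only by the tool apply_moves, never from a script. Its argument "commands" is a list of rows, each an object of numbers: "tx", "ty", "tz": the shift along the tool's x, y, z as a fraction of full scale; "rx", "ry", "rz": the turn, a rotation vector about the tool's x, y, z as a fraction of full scale. In form: [{"tx": .., "ty": .., "tz": .., "rx": .., "ry": .., "rz": ..}, ...]. A call has 1 to 20 rows; each row is the pose to reach, as a shift and turn from the pose commanded when the call began, along the tool's axes at that moment, turning the shorter way round; what a row does not reach only later rows make up. Full scale, the value 1, is 0.15 m for a shift and 180 degrees for a turn. A row lasts 1/10 s, in which the tool goes at most 50 mm and 8.59 degrees, less where a joint would pass 70% of its speed; a pose out of reach is approached as far as the arm can. A call with a number of a shift or a turn outside -1 to 1 is refused whole. A call with a gripper value outside its range is refused whole. "grip" is the closure, from -1 (fully open) to 1 (shut), set as the call begins (left out, the last holds). The fingers move at their own pace and stop on an object; "newtons" is the grip in N (left out, the last holds). Time passes only in rows, so rows that repeat a pose let the fingers close. It gives the time, the measured TCP pose, the force and the opening at its end, in the units of the state.
- get_obs(): the state, without advancing time (a new reading comes with each control period).
- read_camera(name): name is "scene" or "top"; returns the picture (420x560x3 uint8, blue, green, red); there is no depth.
- camera_info(name): a dict with "fx", "fy", "cx", "cy" (pixels), "k1" (the pictures are not rectified: a ray, as slopes to the right and down, at radius r is drawn at 1 + k1 r^2 times it, then the intrinsics apply), "rvec" (rotation vector, rad) and "tvec" (3), from world to camera coordinates, as OpenCV has them. Camera axes: x right, y down, z forward; pixel columns grow to the right and rows downward; lengths in m; the calibration is good to about 2 mm. A picture is of the moment at which its call begins. camera_info takes no time and is no camera call.
- sign_off(): hands the job in, once; it reports no verdict.
The state is a dict: "t": time; "joint_positions": joint angles; "dq": joint speeds; "joint_efforts": joint torques, N m; "tcp_pos": TCP position; "tool_rot": TCP orientation; "ft_force": force on the tool from outside, world axes, zero at the start; "torque": the same for the moment, N m; "grip_width": opening from 0.0 (shut) to 1.0 (fully open).
Only numpy, scipy, OpenCV 4.12 (cv2) and the standard library are available. Lean on these libraries where they do the work, as an engineer would, in place of code of your own. Each camera call takes 0.05 s, during which the arm holds its last target. There are 200 camera calls.

## Working session

There is one attempt and no reset: what is moved stays moved. The work goes in short steps, Python scripts to look and compute and a tool call to move; the robot and the scene stay as the last step left them, time stands still between calls to the robot, and variables do not carry over. Pictures are saved under pics/ and viewed, about 8 in all and at most 12, crops included, and the job is handed in when it is done.

Besides the shell and the picture viewer there is one more tool, called by a JSON object that holds its "op" and its "data". apply_moves: Moves the arm, as the interface text tells. Its arguments: {"type":"object","properties":{"commands":{"type":"array","items":{"type":"object","properties":{"tx":{"type":"number","minimum":-1,"maximum":1},"ty":{"type":"number","minimum":-1,"maximum":1},"tz":{"type":"number","minimum":-1,"maximum":1},"rx":{"type":"number","minimum":-1,"maximum":1},"ry":{"type":"number","minimum":-1,"maximum":1},"rz":{"type":"number","minimum":-1,"maximum":1}}}},"grip":{"type":"number"},"newtons":{"type":"number"}},"required":["commands"]}

```bash
ls; mkdir -p pics
python3 - <<'E'
from plant import *
import cv2
for n in("scene","top"):
    im=read_camera(n); cv2.imwrite(f"pics/{n}0.png",im); print(n,camera_info(n))
o=get_obs(); print(o)
E
```

```text
pics
scene {'fx': 428.3652152892257, 'fy': 428.3652152892257, 'cx': 268.4185301621135, 'cy': 206.47058337141166, 'k1': -0.0023907523212187936, 'rvec': array([ 2.02369994, -0.93850377,  0.50089769]), 'tvec': array([-0.52382133,  0.23944101,  0.94941989])}
top {'fx': 398.8219269640959, 'fy': 398.8219269640959, 'cx': 274.93186876158256, 'cy': 209.81773406871113, 'k1': 0.018056847637105793, 'rvec': array([ 1.79422966, -1.86915904,  0.64464277]), 'tvec': array([-0.14630035,  0.48256005,  1.03269337])}
{'t': 0.1, 'joint_positions': array([ 6.87966398e+01,  1.66886759e+01, -8.82343415e+00,  6.45548519e+01,
        1.36597886e-03,  8.20184063e+01]), 'dq': array([ 0.02982435, -0.02801387,  0.14131744, -0.11066508,  0.11451157,
        0.00435897]), 'joint_efforts': array([ 1.87809812e-03, -5.37976527e+01,  3.31919682e+01,  9.34060954e-03,
       -1.72449063e-04, -2.94932931e-06]), 'tcp_pos': array([0.11993341, 0.51073465, 0.22378432]), 'tool_rot': array([-1.79933876e+02, -1.06507394e-02,  1.66778226e+02]), 'ft_force': array([ 0.39645022, -0.48109878,  0.49105306]), 'torque': array([-0.03741072, -0.05943535, -0.01068336]), 'grip_width': 0.9980488837888942}
```

View pics/scene0.png

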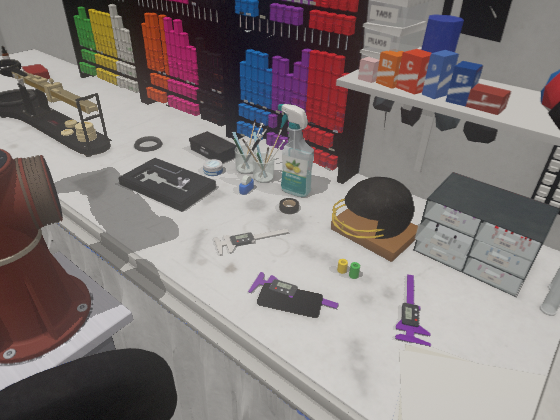

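View pics/top0.png

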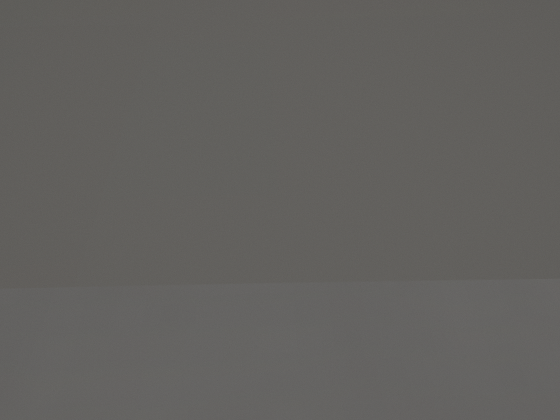

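The scene view shows the tray at about (168,182), a silver caliper at (250,238) with its jaws to the left and its display at (242,239), and purple decoys at (290,292) and (410,310). The tape roll is at (289,205), the tin at (213,167) and the dispenser at (247,186). The arm seems to be blocking the top camera.

```bash
cat > h.py <<'E'
import numpy as np, cv2
from plant import *
def cam(n):
    c=camera_info(n); R=cv2.Rodrigues(np.array(c["rvec"]))[0]; return c,R,np.array(c["tvec"])
def ray(n,uv,z):
    c,R,t=cam(n); p=np.array([(uv[0]-c["cx"])/c["fx"],(uv[1]-c["cy"])/c["fy"]]); q=p.copy()
    for _ in range(10): q=p/(1+c["k1"]*(q@q))
    d=R.T@np.array([*q,1]); o=-R.T@t
    return o+d*(z-o[2])/d[2]
def proj(n,P):
    c,R,t=cam(n); X=R@np.asarray(P,float)+t; q=X[:2]/X[2]; q=q*(1+c["k1"]*(q@q))
    return np.array([q[0]*c["fx"]+c["cx"],q[1]*c["fy"]+c["cy"]])
def tray_w(T,p):  # T=(x,y,yaw) , p in local frame -> world xy
    c,s=np.cos(T[2]),np.sin(T[2]); return np.array([T[0]+c*p[0]-s*p[1],T[1]+s*p[0]+c*p[1]])
def save(n,f,box=None,k=1):
    im=read_camera(n)
    if box: x0,y0,x1,y1=box; im=im[y0:y1,x0:x1]
    cv2.imwrite(f,cv2.resize(im,None,fx=k,fy=k,interpolation=cv2.INTER_CUBIC))
E
python3 - <<'E'
from h import *
for n in("scene","top"):
    c,R,t=cam(n); print(n,-R.T@t,R[2])
for k,uv,z in[("tray",(168,182),.03),("cal",(242,239),.012),("tail",(288,233),.006),("jaw",(220,243),.006),("roll",(289,205),.01),("tin",(213,167),.015),("disp",(247,186),.02),("purp",(290,292),.012)]: print(k,ray("scene",uv,z).round(3), proj("top",ray("scene",uv,z)).round())
print(proj("top",[.12,.511,.224]))
im=cv2.imread("pics/scene0.png")[140:270,110:310]
cv2.imwrite("pics/c1.png",cv2.resize(im,None,fx=4,fy=4,interpolation=cv2.INTER_CUBIC))
E
```

```text
scene [-0.1585649  -0.80445591  0.74888368] [ 0.63097235  0.51916461 -0.57649112]
top [-0.27438529 -0.14877021  1.10603062] [ 0.62487753 -0.01426962 -0.78059237]
tray [0.524 0.168 0.03 ] [175. 228.]
cal [ 0.485 -0.184  0.012] [281. 237.]
tail [ 0.592 -0.258  0.006] [300. 212.]
jaw [ 0.44  -0.146  0.006] [270. 250.]
roll [ 0.697 -0.181  0.01 ] [277. 190.]
tin [0.7   0.149 0.015] [187. 191.]
disp [ 0.681 -0.025  0.02 ] [234. 193.]
purp [ 0.416 -0.4    0.012] [349. 252.]
[-14.22941342 326.2555841 ]
```

View pics/c1.png

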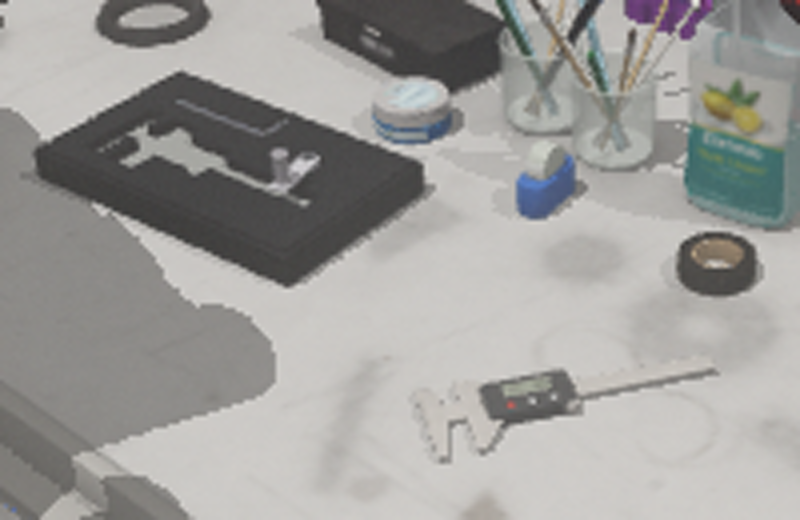

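The crop shows the tray's cut-out with jaws to the left. The keeper lies across the beam, with its knob at full-image (180,178). Candidates: silver caliper with display at (242,239), the two purple ones at (290,292) and (410,310). The silver one fits because it is the only one that isn't purple. Next I'll measure the tray and the caliper.

Run:
```python
from h import *
im=cv2.imread("pics/scene0.png"); g=im.max(2)
m=((g<75)*255).astype(np.uint8)
m=cv2.morphologyEx(m,cv2.MORPH_CLOSE,np.ones((5,5)))
n,l,s,c=cv2.connectedComponentsWithStats(m)
i=l[185,150]; print(s[i])
cn=max(cv2.findContours((l==i).astype(np.uint8),0,2)[0],key=cv2.contourArea)
print(cv2.approxPolyDP(cv2.convexHull(cn),2.5,True)[:,0].tolist())
for uv in[(119.5,178),(155.5,158),(216,181),(182,206)]: print(uv,ray("scene",uv,.028).round(4))
for uv in [(170,183),(157,170),(180,178)]: print(uv,ray("scene",uv,.03).round(4))
# caliper display dark mask
sub=np.zeros_like(m); sub[222:256,205:295]=((g<110)*255).astype(np.uint8)[222:256,205:295]
n,l,s,c=cv2.connectedComponentsWithStats(sub)
for k in range(1,n):
    if s[k][4]>20: 
        pts=np.argwhere(l==k)[:,::-1].astype(np.float32); print(s[k],c[k],cv2.boxPoints(cv2.minAreaRect(pts)).round(1).tolist())
```

```text
[ 119  162   96   49 2329]
[[214, 187], [181, 210], [122, 185], [119, 177], [141, 165], [161, 162], [214, 181]]
(119.5, 178) [0.4401 0.3068 0.028 ]
(155.5, 158) [0.5982 0.3265 0.028 ]
(216, 181) [0.6292 0.061  0.028 ]
(182, 206) [0.4677 0.0368 0.028 ]
(170, 183) [0.5242 0.159  0.03  ]
(157, 170) [0.5482 0.2542 0.03  ]
(180, 178) [0.5645 0.1585 0.03  ]
[230 233  24  14 148] [241.65540541 240.18243243] [[229.89999389648438, 236.1999969482422], [252.0, 232.3000030517578], [253.89999389648438, 242.8000030517578], [231.6999969482422, 246.8000030517578]]
```

```bash
cat >> h.py <<'E'
from scipy.spatial.transform import Rotation as Ro
def go(x,y,z,yaw,base=None):
    o=get_obs(); p,r=(o["tcp_pos"],o["tool_rot"]) if base is None else base
    A=Ro.from_euler("xyz",r,degrees=True); B=Ro.from_euler("xyz",[180,0,yaw],degrees=True)
    d=A.inv().apply(np.array([x,y,z])-p)/.15; w=(A.inv()*B).as_rotvec()/np.pi
    print("t",d.round(4),"r",w.round(4),"at",o["tcp_pos"].round(4),o["tool_rot"].round(2),o["t"])
T=(.534,.183,np.deg2rad(6.5))
E
python3 - <<'E'
from h import *
print(tray_w(T,(-.014,-.065)),tray_w(T,(.024,-.103)))
go(.527,.117,.16,186.5)
E
```

```text
[0.5274482  0.11683298] [0.56950566 0.08337898]
t [-3.2423 -1.9341  0.4269] r [-4.000e-04 -1.000e-04 -1.096e-01] at [0.1199 0.5107 0.2238] [-1.7993e+02 -1.0000e-02  1.6678e+02] 0.1
```

{"op": "apply_moves", "data": {"commands": [{"tx": -1, "ty": -0.6}, {"tx": -1, "ty": -0.6}, {"tx": -1, "ty": -0.6}, {"tx": -1, "ty": -0.6}, {"tx": -1, "ty": -0.6}]}}

```text
invalid input at $.commands[0]: expected keys tx, ty, tz, rx, ry, rz
```

{"op": "apply_moves", "data": {"commands": [{"tx": -1, "ty": -0.6}, {"tx": -1, "ty": -0.6}, {"tx": -1, "ty": -0.6}, {"tx": -1, "ty": -0.6}, {"tx": -1, "ty": -0.6}]}}

```text
invalid input at $.commands[0]: expected keys tx, ty, tz, rx, ry, rz
```

Run:
```python
from h import *
go(.527,.117,.14,186.5)
save("top","pics/top1.png")
```

```text
t [-3.2423 -1.934   0.5602] r [-4.000e-04 -1.000e-04 -1.096e-01] at [0.1199 0.5107 0.2238] [-1.7993e+02 -1.0000e-02  1.6678e+02] 0.1
```

View pics/top1.png

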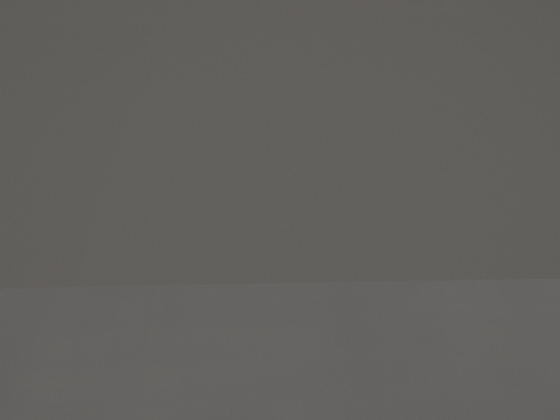

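The top camera still shows only a plain grey surface. It looks blocked or turned away, so I'll rely on the scene camera. Every row also needs all six keys.

{"op": "apply_moves", "data": {"commands": [{"tx": -1, "ty": -0.6, "tz": 0, "rx": 0, "ry": 0, "rz": 0}, {"tx": -1, "ty": -0.6, "tz": 0, "rx": 0, "ry": 0, "rz": 0}, {"tx": -1, "ty": -0.6, "tz": 0, "rx": 0, "ry": 0, "rz": 0}, {"tx": -1, "ty": -0.6, "tz": 0, "rx": 0, "ry": 0, "rz": 0}, {"tx": -1, "ty": -0.6, "tz": 0, "rx": 0, "ry": 0, "rz": 0}]}}

```text
t: 0.65
tcp_pos: [0.2474, 0.3871, 0.2242]
tool_rot: [-180.0, 0.0, 166.6]
ft_force: [0.2, 0.1, -0.3]
grip_width: 0.998
```

{"op": "apply_moves", "data": {"commands": [{"tx": -1, "ty": -0.6, "tz": 0, "rx": 0, "ry": 0, "rz": 0}, {"tx": -1, "ty": -0.6, "tz": 0, "rx": 0, "ry": 0, "rz": 0}, {"tx": -1, "ty": -0.6, "tz": 0, "rx": 0, "ry": 0, "rz": 0}, {"tx": -1, "ty": -0.6, "tz": 0, "rx": 0, "ry": 0, "rz": 0}, {"tx": -1, "ty": -0.6, "tz": 0, "rx": 0, "ry": 0, "rz": 0}]}}

```text
t: 1.15
tcp_pos: [0.3728, 0.2658, 0.2241]
tool_rot: [-180.0, 0.0, 166.6]
ft_force: [-0.0, 1.1, -0.3]
grip_width: 0.999
```

Run:
```python
from h import *
go(.527,.117,.14,186.5)
im=read_camera("top"); print(im.std(axis=(0,1)),im.mean())
```

```text
t [-1.2297 -0.7261  0.5616] r [-1.000e-04  1.000e-04 -1.107e-01] at [0.3728 0.2658 0.2241] [-1.7999e+02  3.0000e-02  1.6658e+02] 1.15
[2.71544045 2.17150185 2.00487255] 96.78740362811791
```

Run:
```python
from h import *
im=cv2.imread("pics/scene0.png"); x0,y0,k=118,155,8
b=cv2.resize(im[y0:y0+60,x0:x0+100],None,fx=k,fy=k,interpolation=cv2.INTER_CUBIC)
def dot(p,z,col):
    u=(proj("scene",[*tray_w(T,p),z])-(x0,y0)+.5)*k; cv2.circle(b,tuple(int(v) for v in u),3,col,-1)
for p in[(-.081,-.136),(.081,-.136),(.081,.136),(-.081,.136)]: dot(p,.028,(0,0,255))
dot((-.014,-.065),.062,(0,255,0)); dot((-.014,-.065),.0365,(0,255,0)); dot((.024,-.065),.0365,(255,0,0))
P=(-.02,0)
for q in[(.024,-.001),(.024,.048),(-.012,-.001),(.036,.075),(-.036,.048),(-.036,.102),(.036,.102),(.014,-.102),(-.002,-.102)]: dot((P[0]+q[0],P[1]+q[1]),.03,(0,255,255))
cv2.imwrite("pics/c2.png",b)
```

```text
(no output)
```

View pics/c2.png

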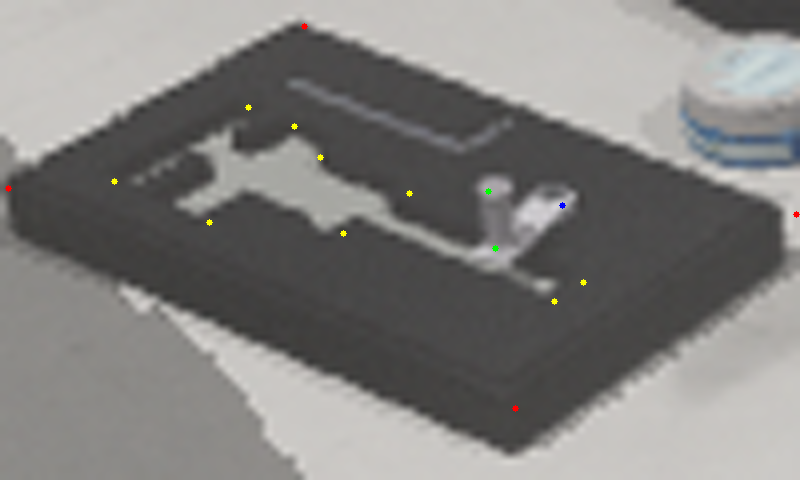

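Run:
```python
from h import *
from scipy.optimize import least_squares
obs=[((-.081,-.136,.028),(512,386)),((.081,-.136,.028),(783,211)),((.081,.136,.028),(303,21)),((-.081,.136,.028),(8,183)),((-.014,-.065,.062),(495,183)),((-.014-.0,-.065,.0365),(494,250))]
def res(T): return np.concatenate([proj("scene",[*tray_w(T,p[:2]),p[2]])-(np.array(c)/8+(118,155)-.5) for p,c in obs])
s=least_squares(res,T); print(s.x,np.rad2deg(s.x[2]),(s.fun*8).reshape(-1,2).round(1))
T=s.x; print(tray_w(T,(-.014,-.065)),tray_w(T,(.024,-.065)))
```

```text
[0.53725295 0.1882581  0.1163682 ] 6.667406722099251 [[  1.6  13. ]
 [  9.9  -4.6]
 [ -1.   -0.7]
 [ -0.5  -2. ]
 [ -9.    0.7]
 [ -0.7 -10. ]]
[0.5308945  0.12207223] [0.5686375  0.12648424]
```

```bash
sed -i 's/^T=.*/T=(.5370,.1880,np.deg2rad(6.6))/' h.py
python3 - <<'E'
from h import *
print(ray("scene",(495/8+117.5,183/8+154.5),.062))
go(.531,.121,.12,186.6)
E
```

```text
[0.5334575  0.11985282 0.062     ]
t [-1.2593 -0.6995  0.6933] r [-0.     -0.0002 -0.1109] at [0.3715 0.2667 0.2241] [-1.7999e+02 -3.0000e-02  1.6664e+02] 1.2
```

{"op": "apply_moves", "data": {"commands": [{"tx": -1, "ty": -0.6, "tz": 0.4, "rx": 0, "ry": 0, "rz": -0.111}, {"tx": -1, "ty": -0.6, "tz": 0.4, "rx": 0, "ry": 0, "rz": -0.111}, {"tx": -1, "ty": -0.6, "tz": 0.4, "rx": 0, "ry": 0, "rz": -0.111}, {"tx": -1, "ty": -0.6, "tz": 0.4, "rx": 0, "ry": 0, "rz": -0.111}, {"tx": -1, "ty": -0.6, "tz": 0.4, "rx": 0, "ry": 0, "rz": -0.111}, {"tx": -1, "ty": -0.6, "tz": 0.4, "rx": 0, "ry": 0, "rz": -0.111}]}}

```text
t: 1.8
tcp_pos: [0.4957, 0.146, 0.1637]
tool_rot: [180.0, -0.1, -173.3]
ft_force: [0.1, -0.4, -0.6]
grip_width: 1.0
```

Run:
```python
from h import *
go(.532,.121,.054,186.6)
```

```text
t [-0.2223 -0.194   0.7305] r [ 0.0002 -0.0006  0.0007] at [0.4957 0.146  0.1637] [ 1.7997e+02 -1.1000e-01 -1.7327e+02] 1.8
```

{"op": "apply_moves", "data": {"commands": [{"tx": -0.222, "ty": -0.194, "tz": 0.2, "rx": 0, "ry": 0, "rz": 0}, {"tx": -0.222, "ty": -0.194, "tz": 0.4, "rx": 0, "ry": 0, "rz": 0}, {"tx": -0.222, "ty": -0.194, "tz": 0.6, "rx": 0, "ry": 0, "rz": 0}, {"tx": -0.222, "ty": -0.194, "tz": 0.73, "rx": 0, "ry": 0, "rz": 0}, {"tx": -0.222, "ty": -0.194, "tz": 0.73, "rx": 0, "ry": 0, "rz": 0}, {"tx": -0.222, "ty": -0.194, "tz": 0.73, "rx": 0, "ry": 0, "rz": 0}]}}

```text
t: 2.4
tcp_pos: [0.5325, 0.1218, 0.0557]
tool_rot: [180.0, 0.0, -173.1]
ft_force: [-0.5, -0.5, 0.8]
grip_width: 1.0
```

{"op": "apply_moves", "data": {"commands": [{"tx": 0, "ty": 0, "tz": 0, "rx": 0, "ry": 0, "rz": 0}, {"tx": 0, "ty": 0, "tz": 0, "rx": 0, "ry": 0, "rz": 0}, {"tx": 0, "ty": 0, "tz": 0, "rx": 0, "ry": 0, "rz": 0}, {"tx": 0, "ty": 0, "tz": 0, "rx": 0, "ry": 0, "rz": 0}, {"tx": 0, "ty": 0, "tz": 0, "rx": 0, "ry": 0, "rz": 0}, {"tx": 0, "ty": 0, "tz": 0, "rx": 0, "ry": 0, "rz": 0}, {"tx": 0, "ty": 0, "tz": 0, "rx": 0, "ry": 0, "rz": 0}, {"tx": 0, "ty": 0, "tz": 0, "rx": 0, "ry": 0, "rz": 0}, {"tx": 0, "ty": 0, "tz": 0, "rx": 0, "ry": 0, "rz": 0}, {"tx": 0, "ty": 0, "tz": 0, "rx": 0, "ry": 0, "rz": 0}], "grip": 1, "newtons": 20}}

```text
t: 3.4
tcp_pos: [0.5327, 0.1199, 0.0554]
tool_rot: [-180.0, -0.0, -173.3]
ft_force: [-2.8, -1.7, 8.4]
grip_width: -0.006
```

Run:
```python
from h import *
o=get_obs(); print(o["tcp_pos"],o["tool_rot"],o["ft_force"],o["torque"],o["grip_width"]*85)
save("scene","pics/c3.png",(130,120,250,220),6)
```

```text
[0.53272149 0.11990989 0.05540998] [-1.79960962e+02 -8.09881486e-03 -1.73264165e+02] [-2.83355822 -1.72099198  8.38224145] [-0.44082691  0.75151173  0.01679984] -0.46855383991566
```

View pics/c3.png

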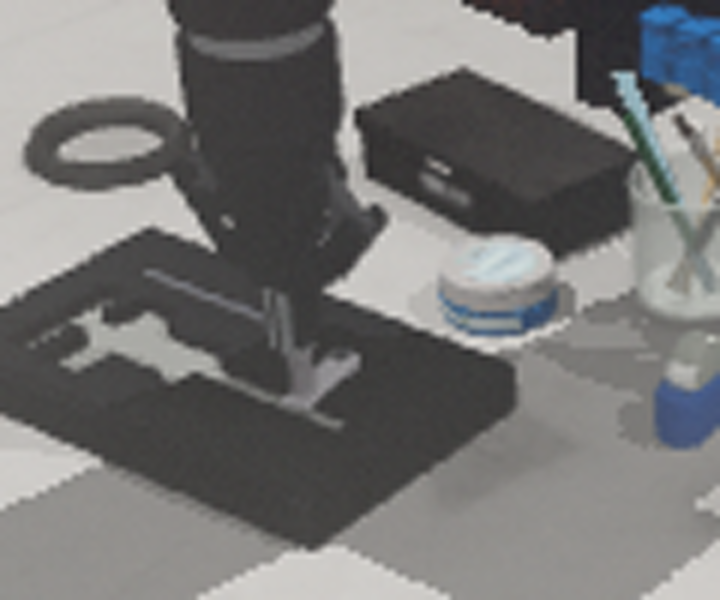

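The gripper closed fully, so it missed the knob. I'll check the offset with a closer crop.

Run:
```python
from h import *
p=get_obs()["tcp_pos"]
print("tip",proj("scene",p-[0,0,.014]),"tcp",proj("scene",p),"knobtop pred",proj("scene",[p[0],p[1],.062]),proj("scene",[p[0],p[1],.0365]))
save("scene","pics/c4.png",(155,155,205,200),16)
```

```text
tip [179.91770824 183.16245294] tcp [179.42674    179.29640316] knobtop pred [179.19358257 177.46034932] [180.08851694 184.50739579]
```

View pics/c4.png

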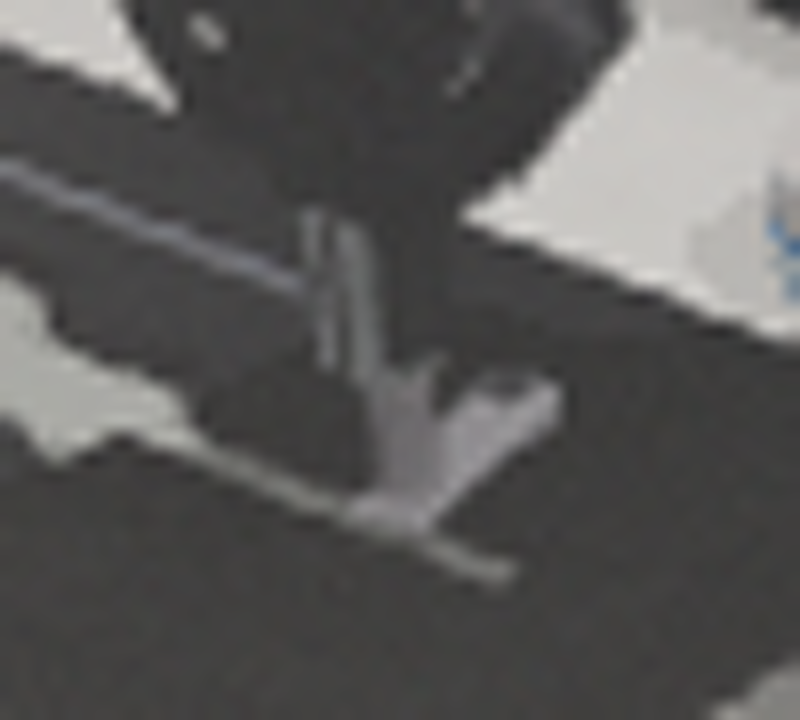

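{"op": "apply_moves", "data": {"commands": [{"tx": 0, "ty": 0, "tz": -0.2, "rx": 0, "ry": 0, "rz": 0}, {"tx": 0, "ty": 0, "tz": -0.4, "rx": 0, "ry": 0, "rz": 0}, {"tx": 0, "ty": 0, "tz": -0.4, "rx": 0, "ry": 0, "rz": 0}, {"tx": 0, "ty": 0, "tz": -0.4, "rx": 0, "ry": 0, "rz": 0}]}}

```text
t: 3.9
tcp_pos: [0.5334, 0.1203, 0.1153]
tool_rot: [180.0, 0.1, -173.3]
ft_force: [0.1, -0.2, -0.4]
grip_width: 0.0
```

Run:
```python
from h import *
import plant; print([n for n in dir(plant) if n[0]!='_'])
o=get_obs();p=o["tcp_pos"];print(p,o["ft_force"])
print("tip",(proj("scene",p-[0,0,.014])-(145,145))*10,"on-plane",(proj("scene",[p[0],p[1],.0365])-(145,145))*10)
save("scene","pics/c5.png",(145,145,215,200),10)
```

```text
['IKError', 'camera_info', 'get_obs', 'read_camera', 'sign_off', 'tip_extent']
[0.53337535 0.12033206 0.11528123] [ 0.11508031 -0.19973138 -0.39077646]
tip [328.34690509 211.65563366] on-plane [351.45127759 393.77318509]
```

View pics/c5.png

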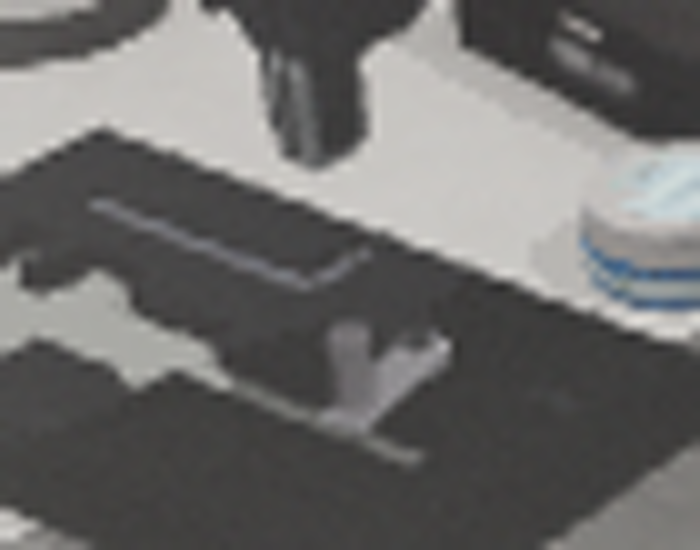

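Run:
```python
import plant
t=plant.tip_extent
print(t, t() if callable(t) else '')
from h import *
im=read_camera("scene")
# z of tip from pixel, at tcp xy
p=get_obs()["tcp_pos"]
for dz in np.arange(-.014,.03,.004): print(round(dz,3),((proj("scene",p+[0,0,dz])-(145,145))*10).round(0),end=' ')
# table check: tin base, caliper etc. FK check of the joint reading
print(get_obs()["joint_positions"])
```

```text
0.014 
-0.014 [326. 217.] -0.01 [325. 205.] -0.006 [323. 194.] -0.002 [322. 182.] 0.002 [320. 170.] 0.006 [319. 159.] 0.01 [317. 147.] 0.014 [316. 135.] 0.018 [314. 123.] 0.022 [313. 111.] 0.026 [311.  99.] [ 5.05115753e+00  2.38602649e+01 -1.57566685e+01  5.04588096e+01
  1.50909114e-03 -1.69979972e+00]
```

The visible fingertips sit about 18 mm higher than the reported TCP minus 14 mm. That agrees with the 8 N contact on the knob's top, so true tip z is about reported z plus 5 mm. I'll go about 19 mm lower and pinch again.

{"op": "apply_moves", "data": {"commands": [{"tx": 0, "ty": 0, "tz": 0, "rx": 0, "ry": 0, "rz": 0}, {"tx": 0, "ty": 0, "tz": 0, "rx": 0, "ry": 0, "rz": 0}, {"tx": 0, "ty": 0, "tz": 0, "rx": 0, "ry": 0, "rz": 0}, {"tx": 0, "ty": 0, "tz": 0, "rx": 0, "ry": 0, "rz": 0}, {"tx": 0, "ty": 0, "tz": 0, "rx": 0, "ry": 0, "rz": 0}, {"tx": 0, "ty": 0, "tz": 0, "rx": 0, "ry": 0, "rz": 0}, {"tx": 0, "ty": 0, "tz": 0, "rx": 0, "ry": 0, "rz": 0}, {"tx": 0, "ty": 0, "tz": 0.2, "rx": 0, "ry": 0, "rz": 0}, {"tx": 0, "ty": 0, "tz": 0.35, "rx": 0, "ry": 0, "rz": 0}, {"tx": 0, "ty": 0, "tz": 0.45, "rx": 0, "ry": 0, "rz": 0}, {"tx": 0, "ty": 0, "tz": 0.52, "rx": 0, "ry": 0, "rz": 0}, {"tx": 0, "ty": 0, "tz": 0.52, "rx": 0, "ry": 0, "rz": 0}, {"tx": 0, "ty": 0, "tz": 0.52, "rx": 0, "ry": 0, "rz": 0}], "grip": -1}}

```text
t: 5.3
tcp_pos: [0.5332, 0.1203, 0.0372]
tool_rot: [-180.0, 0.0, -173.2]
ft_force: [-0.3, 0.8, 0.6]
grip_width: 1.002
```

{"op": "apply_moves", "data": {"commands": [{"tx": 0, "ty": 0, "tz": 0, "rx": 0, "ry": 0, "rz": 0}, {"tx": 0, "ty": 0, "tz": 0, "rx": 0, "ry": 0, "rz": 0}, {"tx": 0, "ty": 0, "tz": 0, "rx": 0, "ry": 0, "rz": 0}, {"tx": 0, "ty": 0, "tz": 0, "rx": 0, "ry": 0, "rz": 0}, {"tx": 0, "ty": 0, "tz": 0, "rx": 0, "ry": 0, "rz": 0}, {"tx": 0, "ty": 0, "tz": 0, "rx": 0, "ry": 0, "rz": 0}, {"tx": 0, "ty": 0, "tz": 0, "rx": 0, "ry": 0, "rz": 0}, {"tx": 0, "ty": 0, "tz": 0, "rx": 0, "ry": 0, "rz": 0}, {"tx": 0, "ty": 0, "tz": 0, "rx": 0, "ry": 0, "rz": 0}, {"tx": 0, "ty": 0, "tz": 0, "rx": 0, "ry": 0, "rz": 0}], "grip": 1, "newtons": 20}}

```text
t: 6.3
tcp_pos: [0.5328, 0.1202, 0.0369]
tool_rot: [-180.0, -0.0, -173.3]
ft_force: [-2.1, -1.3, 5.2]
grip_width: 0.132
```

Opening 11 mm, so the knob is held. Now I'll swing the keeper open, turning the tool with it.

{"op": "apply_moves", "data": {"commands": [{"tx": -0.0022, "ty": -0.0331, "tz": 0, "rx": 0, "ry": 0, "rz": -0.0417}, {"tx": -0.0086, "ty": -0.0656, "tz": 0, "rx": 0, "ry": 0, "rz": -0.0833}, {"tx": -0.0193, "ty": -0.0969, "tz": 0, "rx": 0, "ry": 0, "rz": -0.125}, {"tx": -0.0339, "ty": -0.1267, "tz": 0, "rx": 0, "ry": 0, "rz": -0.1667}, {"tx": -0.0523, "ty": -0.1542, "tz": 0, "rx": 0, "ry": 0, "rz": -0.2083}, {"tx": -0.0742, "ty": -0.1791, "tz": 0, "rx": 0, "ry": 0, "rz": -0.25}, {"tx": -0.0991, "ty": -0.201, "tz": 0, "rx": 0, "ry": 0, "rz": -0.2917}, {"tx": -0.1267, "ty": -0.2194, "tz": 0, "rx": 0, "ry": 0, "rz": -0.3333}, {"tx": -0.1564, "ty": -0.234, "tz": 0, "rx": 0, "ry": 0, "rz": -0.375}, {"tx": -0.1878, "ty": -0.2447, "tz": 0, "rx": 0, "ry": 0, "rz": -0.4167}, {"tx": -0.2203, "ty": -0.2511, "tz": 0, "rx": 0, "ry": 0, "rz": -0.4583}, {"tx": -0.2203, "ty": -0.2511, "tz": 0, "rx": 0, "ry": 0, "rz": -0.4583}, {"tx": -0.2203, "ty": -0.2511, "tz": 0, "rx": 0, "ry": 0, "rz": -0.4583}, {"tx": -0.2203, "ty": -0.2511, "tz": 0, "rx": 0, "ry": 0, "rz": -0.4583}]}}

```text
t: 7.7
tcp_pos: [0.5704, 0.091, 0.0368]
tool_rot: [-180.0, 0.5, -90.6]
ft_force: [-0.1, 17.8, 0.4]
grip_width: 0.136
```

{"op": "apply_moves", "data": {"commands": [{"tx": 0, "ty": 0, "tz": 0, "rx": 0, "ry": 0, "rz": 0}, {"tx": 0, "ty": 0, "tz": 0, "rx": 0, "ry": 0, "rz": 0}, {"tx": 0, "ty": 0, "tz": 0, "rx": 0, "ry": 0, "rz": 0}, {"tx": 0, "ty": 0, "tz": 0, "rx": 0, "ry": 0, "rz": 0}, {"tx": 0, "ty": 0, "tz": 0, "rx": 0, "ry": 0, "rz": 0}, {"tx": 0, "ty": 0, "tz": 0, "rx": 0, "ry": 0, "rz": 0}, {"tx": 0, "ty": 0, "tz": 0, "rx": 0, "ry": 0, "rz": 0}, {"tx": 0, "ty": 0, "tz": -0.2, "rx": 0, "ry": 0, "rz": 0}, {"tx": 0, "ty": 0, "tz": -0.5, "rx": 0, "ry": 0, "rz": 0}, {"tx": 0, "ty": 0, "tz": -0.8, "rx": 0, "ry": 0, "rz": 0}, {"tx": 0, "ty": 0, "tz": -0.9, "rx": 0, "ry": 0, "rz": 0}, {"tx": 0, "ty": 0, "tz": -0.9, "rx": 0, "ry": 0, "rz": 0}], "grip": -1}}

```text
t: 8.9
tcp_pos: [0.572, 0.0868, 0.1747]
tool_rot: [-179.7, 0.0, -90.7]
ft_force: [-0.1, 0.0, -0.4]
grip_width: 1.0
```

Run:
```python
from h import *
o=get_obs(); print(o["tcp_pos"],o["tool_rot"],o["joint_positions"].round(1))
im=read_camera("scene"); cv2.imwrite("pics/s2.png",im)
a=cv2.resize(im[222:262,205:295],None,fx=8,fy=8,interpolation=cv2.INTER_CUBIC)
b=cv2.resize(im[165:195,135:225],None,fx=8,fy=8,interpolation=cv2.INTER_CUBIC)
cv2.imwrite("pics/c6.png",np.vstack([a,b]))
```

```text
[0.57196254 0.08682902 0.17470682] [-1.79700223e+02  1.05207854e-02 -9.07499978e+01] [  1.4  23.9  -5.7  60.   -0.  -87.9]
```

View pics/c6.png

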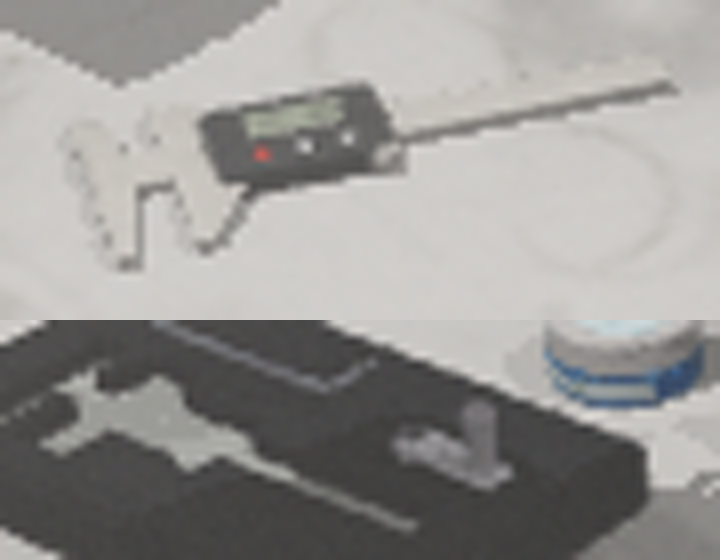

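The crop shows the keeper open with its knob at (480,410). The silver caliper lies display up, long jaws down in the picture and roller at (390,155), so it is the same handedness as the cut-out. Next I'll fit the poses.

Run:
```python
from h import *
from scipy.optimize import least_squares
def fit(obs,T0,off):
    f=lambda T: np.concatenate([proj("scene",[*tray_w(T,p[:2]),p[2]])-(np.array(c)/8+np.array(off)-.5) for p,c in obs])
    s=least_squares(f,T0,loss="soft_l1"); print(s.x.round(4),np.rad2deg(s.x[2]).round(2),(f(s.x)*8).reshape(-1,2).round(0).tolist()); return s.x
m=.001
cal=[((24*m,61*m,.012),(200,115)),((24*m,-1*m,.012),(372,85)),((-12*m,61*m,.012),(220,172)),((-2*m,-102*m,.008),(678,88)),((-36*m,101*m,.008),(118,264)),((-36*m,74*m,.008),(202,246))]
C=fit(cal,(.49,-.19,np.deg2rad(53.6)),(205,222))
print("grip",tray_w(C,(.006,.027)))
# tray: foam-edge cut-out points in lower crop (near edges) + knob top (open)
P=np.array([-20,0.])
print("knob top open",ray("scene",(480/8+134.5,(405-320)/8+164.5),.062))
tr=[((-.022,-.1035,.030),(408,532-320)),((-.081,-.136,.028),(0,0))][:1]
# corners of tray from scene0 crop, as pixels*8 with common offset 118,155 (shifted to 135,165)
sh=lambda c:(c[0]-17*8,c[1]-10*8)
tr+=[((.081,-.136,.028),sh((783,211))),((.081,.136,.028),sh((303,21))),((-.081,.136,.028),sh((8,183)))]
tr+=[((-.014,-.065,.062),sh((495,183)))]
Tn=fit(tr,(.537,.188,.116),(135,165))
o=get_obs()
for s in (0,180): go(*tray_w(C,(.006,.027)),.12,np.rad2deg(C[2])+s)
```

```text
[ 0.5099 -0.2029  0.9927] 56.88 [[-2.0, 1.0], [3.0, -1.0], [2.0, 10.0], [-1.0, -1.0], [0.0, -4.0], [-2.0, -2.0]]
grip [ 0.4905517  -0.18315884]
knob top open [0.57275283 0.09495274 0.062     ]
[0.5363 0.189  0.106 ] 6.07 [[6.0, 3.0], [6.0, -2.0], [-0.0, -1.0], [-2.0, -4.0], [-14.0, 2.0]]
t [1.8065 0.5119 0.3498] r [-3.000e-04 -9.000e-04 -8.202e-01] at [0.5708 0.0868 0.1726] [-179.88    0.    -90.75] 8.95
t [1.8065 0.5119 0.3498] r [-0.0007  0.0002  0.1798] at [0.5708 0.0868 0.1726] [-179.88    0.    -90.75] 8.95
```

{"op": "apply_moves", "data": {"commands": [{"tx": 1, "ty": 0.5, "tz": 0, "rx": 0, "ry": 0, "rz": 0.04}, {"tx": 1, "ty": 0.5, "tz": 0, "rx": 0, "ry": 0, "rz": 0.08}, {"tx": 1, "ty": 0.5, "tz": 0, "rx": 0, "ry": 0, "rz": 0.12}, {"tx": 1, "ty": 0.5, "tz": 0, "rx": 0, "ry": 0, "rz": 0.16}, {"tx": 1, "ty": 0.5, "tz": 0, "rx": 0, "ry": 0, "rz": 0.2}, {"tx": 1, "ty": 0.5, "tz": 0, "rx": 0, "ry": 0, "rz": 0.24}, {"tx": 1, "ty": 0.5, "tz": 0, "rx": 0, "ry": 0, "rz": 0.28}, {"tx": 1, "ty": 0.5, "tz": 0, "rx": 0, "ry": 0, "rz": 0.32}, {"tx": 1, "ty": 0.5, "tz": 0, "rx": 0, "ry": 0, "rz": 0.36}, {"tx": 1, "ty": 0.5, "tz": 0, "rx": 0, "ry": 0, "rz": 0.4}, {"tx": 1, "ty": 0.5, "tz": 0, "rx": 0, "ry": 0, "rz": 0.44}, {"tx": 1, "ty": 0.5, "tz": 0, "rx": 0, "ry": 0, "rz": 0.48}, {"tx": 1, "ty": 0.5, "tz": 0, "rx": 0, "ry": 0, "rz": 0.52}, {"tx": 1, "ty": 0.5, "tz": 0, "rx": 0, "ry": 0, "rz": 0.56}, {"tx": 1, "ty": 0.5, "tz": 0, "rx": 0, "ry": 0, "rz": 0.6}, {"tx": 1, "ty": 0.5, "tz": 0, "rx": 0, "ry": 0, "rz": 0.64}, {"tx": 1, "ty": 0.5, "tz": 0, "rx": 0, "ry": 0, "rz": 0.68}, {"tx": 1, "ty": 0.5, "tz": 0, "rx": 0, "ry": 0, "rz": 0.68}]}}

```text
t: 10.75
tcp_pos: [0.4922, -0.0619, 0.1703]
tool_rot: [-180.0, -0.1, 146.7]
ft_force: [-0.3, -0.3, -0.1]
grip_width: 1.001
```

```bash
sed -i 's/^T=.*/T=(.5365,.1890,np.deg2rad(6.3)); C=(.5099,-.2029,np.deg2rad(56.9))/' h.py
python3 - <<'E'
from h import *
print(get_obs()["joint_positions"].round(1)); go(.4905,-.183,.08,146.9)
E
```

```text
[-15.6  15.9 -18.4  55.9  -0.   17.6]
t [-0.4347 -0.6805  0.6011] r [-0.0003 -0.0008 -0.0009] at [ 0.4922 -0.0619  0.1703] [-1.7995e+02 -1.5000e-01  1.4675e+02] 10.75
```

{"op": "apply_moves", "data": {"commands": [{"tx": -0.434, "ty": -0.68, "tz": 0, "rx": 0, "ry": 0, "rz": -0.001}, {"tx": -0.434, "ty": -0.68, "tz": 0.2, "rx": 0, "ry": 0, "rz": -0.001}, {"tx": -0.434, "ty": -0.68, "tz": 0.5, "rx": 0, "ry": 0, "rz": -0.001}, {"tx": -0.434, "ty": -0.68, "tz": 0.6, "rx": 0, "ry": 0, "rz": -0.001}, {"tx": -0.434, "ty": -0.68, "tz": 0.6, "rx": 0, "ry": 0, "rz": -0.001}]}}

```text
t: 11.25
tcp_pos: [0.4887, -0.1826, 0.0778]
tool_rot: [-180.0, -0.4, 147.1]
ft_force: [-1.1, 0.2, 1.1]
grip_width: 1.002
```

Run:
```python
from h import *
go(.4905,-.183,-.001,146.9)
save("scene","pics/c7.png",(205,195,305,265),8)
```

```text
t [-0.0159  0.0045  0.5255] r [-0.0002 -0.0024  0.0012] at [ 0.4887 -0.1826  0.0778] [-179.96   -0.44  147.12] 11.25
```

View pics/c7.png

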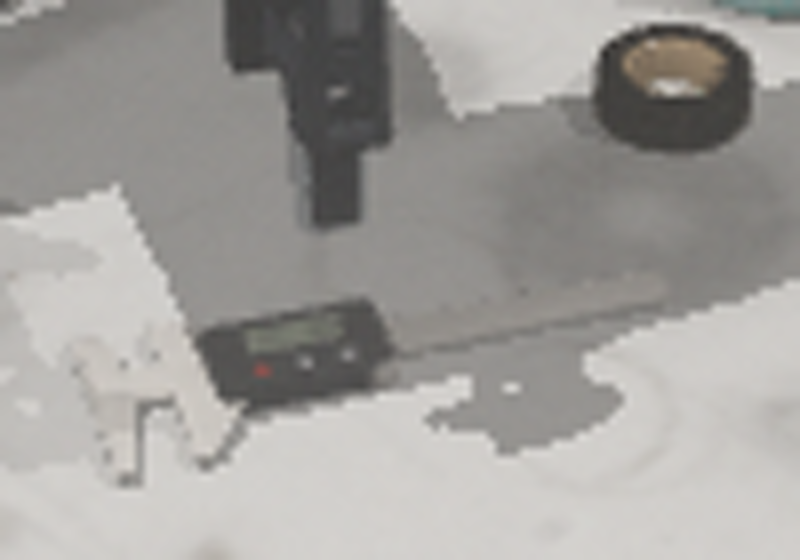

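Run:
```python
from h import *
p=get_obs()["tcp_pos"]; yt=np.array([np.sin(np.deg2rad(147.1)),-np.cos(np.deg2rad(147.1)),0])
q=lambda P:((proj("scene",P)-(205,195)+.5)*8).round(0)
for s in(.0425,.057):
  for dz in (-.001,.006,.019): print(s,dz,q(p-s*yt+[0,0,dz]),q(p+s*yt+[0,0,dz]))
print("grip target",q([.4905,-.183,.012]))
```

```text
0.0425 -0.001 [334. 264.] [270. 115.]
0.0425 0.006 [334. 247.] [269.  98.]
0.0425 0.019 [333. 214.] [268.  66.]
0.057 -0.001 [346. 292.] [260.  91.]
0.057 0.006 [346. 274.] [259.  74.]
0.057 0.019 [345. 241.] [258.  42.]
grip target [308. 346.]
```

{"op": "apply_moves", "data": {"commands": [{"tx": -0.012, "ty": 0.003, "tz": 0.2, "rx": 0, "ry": 0, "rz": 0.001}, {"tx": -0.012, "ty": 0.003, "tz": 0.4, "rx": 0, "ry": 0, "rz": 0.001}, {"tx": -0.012, "ty": 0.003, "tz": 0.5, "rx": 0, "ry": 0, "rz": 0.001}, {"tx": -0.012, "ty": 0.003, "tz": 0.52, "rx": 0, "ry": 0, "rz": 0.001}, {"tx": -0.012, "ty": 0.003, "tz": 0.52, "rx": 0, "ry": 0, "rz": 0.001}, {"tx": -0.012, "ty": 0.003, "tz": 0.52, "rx": 0, "ry": 0, "rz": 0.001}]}}

```text
t: 11.9
tcp_pos: [0.4948, -0.184, 0.0053]
tool_rot: [180.0, 0.1, 146.9]
ft_force: [0.3, -0.5, -0.1]
grip_width: 0.998
```

{"op": "apply_moves", "data": {"commands": [{"tx": 0, "ty": 0, "tz": 0, "rx": 0, "ry": 0, "rz": 0}, {"tx": 0, "ty": 0, "tz": 0, "rx": 0, "ry": 0, "rz": 0}, {"tx": 0, "ty": 0, "tz": 0, "rx": 0, "ry": 0, "rz": 0}, {"tx": 0, "ty": 0, "tz": 0, "rx": 0, "ry": 0, "rz": 0}, {"tx": 0, "ty": 0, "tz": 0, "rx": 0, "ry": 0, "rz": 0}, {"tx": 0, "ty": 0, "tz": 0, "rx": 0, "ry": 0, "rz": 0}, {"tx": 0, "ty": 0, "tz": 0, "rx": 0, "ry": 0, "rz": 0}, {"tx": 0, "ty": 0, "tz": 0, "rx": 0, "ry": 0, "rz": 0}], "grip": 1, "newtons": 30}}

```text
t: 12.7
tcp_pos: [0.495, -0.1846, 0.0051]
tool_rot: [180.0, 0.2, 146.8]
ft_force: [1.3, -0.1, 11.0]
grip_width: 0.002
```

The fingers closed on top of the head: rep z 0.005 puts the tips at 0.012, which confirms tip = rep + 7 mm. I'll reopen, correct by −4.5 mm in x, go lower and close again.

Run:
```python
from h import *
go(.4905,-.183,-.003,146.9)
```

```text
t [ 0.0315 -0.0075  0.0538] r [ 0.0001  0.001  -0.0003] at [ 0.495  -0.1846  0.0051] [179.99   0.18 146.85] 12.7
```

{"op": "apply_moves", "data": {"commands": [{"tx": 0, "ty": 0, "tz": -0.05, "rx": 0, "ry": 0, "rz": 0}, {"tx": 0, "ty": 0, "tz": -0.05, "rx": 0, "ry": 0, "rz": 0}, {"tx": 0.03, "ty": -0.01, "tz": -0.05, "rx": 0, "ry": 0, "rz": 0}, {"tx": 0.03, "ty": -0.01, "tz": -0.05, "rx": 0, "ry": 0, "rz": 0}, {"tx": 0.03, "ty": -0.01, "tz": -0.05, "rx": 0, "ry": 0, "rz": 0}, {"tx": 0.03, "ty": -0.01, "tz": -0.05, "rx": 0, "ry": 0, "rz": 0}, {"tx": 0.03, "ty": -0.01, "tz": -0.05, "rx": 0, "ry": 0, "rz": 0}, {"tx": 0.03, "ty": -0.01, "tz": 0.03, "rx": 0, "ry": 0, "rz": 0}, {"tx": 0.03, "ty": -0.01, "tz": 0.058, "rx": 0, "ry": 0, "rz": 0}, {"tx": 0.03, "ty": -0.01, "tz": 0.058, "rx": 0, "ry": 0, "rz": 0}, {"tx": 0.03, "ty": -0.01, "tz": 0.058, "rx": 0, "ry": 0, "rz": 0}], "grip": -1}}

```text
t: 13.8
tcp_pos: [0.4888, -0.1825, -0.0052]
tool_rot: [-180.0, -0.0, 146.9]
ft_force: [0.7, -0.2, -0.4]
grip_width: 0.998
```

{"op": "apply_moves", "data": {"commands": [{"tx": 0, "ty": 0, "tz": 0, "rx": 0, "ry": 0, "rz": 0}, {"tx": 0, "ty": 0, "tz": 0, "rx": 0, "ry": 0, "rz": 0}, {"tx": 0, "ty": 0, "tz": 0, "rx": 0, "ry": 0, "rz": 0}, {"tx": 0, "ty": 0, "tz": 0, "rx": 0, "ry": 0, "rz": 0}, {"tx": 0, "ty": 0, "tz": 0, "rx": 0, "ry": 0, "rz": 0}, {"tx": 0, "ty": 0, "tz": 0, "rx": 0, "ry": 0, "rz": 0}, {"tx": 0, "ty": 0, "tz": 0, "rx": 0, "ry": 0, "rz": 0}, {"tx": 0, "ty": 0, "tz": 0, "rx": 0, "ry": 0, "rz": 0}], "grip": 1, "newtons": 30}}

```text
t: 14.6
tcp_pos: [0.4893, -0.1826, -0.0045]
tool_rot: [180.0, 0.0, 146.9]
ft_force: [-1.7, 0.9, 5.6]
grip_width: 0.407
```

Gripped at 34.6 mm reading. The touch position agrees with the vision fit: the head centre in the caliper's frame is (5.8, 28.4). Now lift and carry.

{"op": "apply_moves", "data": {"commands": [{"tx": 0, "ty": 0, "tz": -0.1, "rx": 0, "ry": 0, "rz": 0}, {"tx": 0, "ty": 0, "tz": -0.3, "rx": 0, "ry": 0, "rz": 0}, {"tx": 0, "ty": 0, "tz": -0.5, "rx": 0, "ry": 0, "rz": 0}, {"tx": 0, "ty": 0, "tz": -0.7, "rx": 0, "ry": 0, "rz": 0}, {"tx": 0, "ty": 0, "tz": -0.8, "rx": 0, "ry": 0, "rz": 0}, {"tx": 0, "ty": 0, "tz": -0.8, "rx": 0, "ry": 0, "rz": 0}]}}

```text
t: 15.2
tcp_pos: [0.4903, -0.1833, 0.1169]
tool_rot: [180.0, 0.2, 146.9]
ft_force: [-0.1, -0.0, -1.4]
grip_width: 0.406
```

Run:
```python
from h import *
print(ray("scene",(297,193),0)); g=tray_w(T,(-.014,.0284)); print(g,get_obs()["grip_width"],get_obs()["ft_force"])
go(*g,.115,96.3)
```

```text
[ 0.77745781 -0.15115846  0.        ]
[0.51946809 0.21569221] 0.4061733042627505 [-0.06272788 -0.02621631 -1.3678056 ]
t [1.2917 2.3333 0.0087] r [0.0006 0.001  0.2808] at [ 0.4903 -0.1833  0.1169] [179.99   0.21 146.85] 15.2
```

{"op": "apply_moves", "data": {"commands": [{"tx": 0.15, "ty": 0.23, "tz": 0, "rx": 0, "ry": 0, "rz": 0}, {"tx": 0.32, "ty": 0.5, "tz": 0, "rx": 0, "ry": 0, "rz": 0}, {"tx": 0.48, "ty": 0.75, "tz": 0, "rx": 0, "ry": 0, "rz": 0}, {"tx": 0.64, "ty": 1, "tz": 0, "rx": 0, "ry": 0, "rz": 0}]}}

```text
t: 15.6
tcp_pos: [0.4896, -0.0029, 0.1137]
tool_rot: [-180.0, -0.1, 146.8]
ft_force: [1.4, 0.5, -1.7]
grip_width: 0.408
```

{"op": "apply_moves", "data": {"commands": [{"tx": 0.16, "ty": 0.25, "tz": 0, "rx": 0, "ry": 0, "rz": 0.04}, {"tx": 0.32, "ty": 0.5, "tz": 0, "rx": 0, "ry": 0, "rz": 0.08}, {"tx": 0.48, "ty": 0.75, "tz": 0, "rx": 0, "ry": 0, "rz": 0.12}, {"tx": 0.6, "ty": 0.92, "tz": 0, "rx": 0, "ry": 0, "rz": 0.16}, {"tx": 0.64, "ty": 1, "tz": 0, "rx": 0, "ry": 0, "rz": 0.2}, {"tx": 0.64, "ty": 1, "tz": 0, "rx": 0, "ry": 0, "rz": 0.24}, {"tx": 0.64, "ty": 1, "tz": 0, "rx": 0, "ry": 0, "rz": 0.28}, {"tx": 0.64, "ty": 1, "tz": 0, "rx": 0, "ry": 0, "rz": 0.28}]}}

```text
t: 16.4
tcp_pos: [0.4914, 0.1736, 0.1136]
tool_rot: [-179.9, 0.0, 96.4]
ft_force: [-0.4, 0.2, -2.3]
grip_width: 0.408
```

Run:
```python
from h import *
g=tray_w(T,(-.014,.0284)); go(*g,.060,96.3)
```

```text
t [0.2585 0.2177 0.3571] r [-0.0007  0.0001  0.0004] at [0.4914 0.1736 0.1136] [-1.7987e+02  2.0000e-02  9.6370e+01] 16.4
```

{"op": "apply_moves", "data": {"commands": [{"tx": 0.1, "ty": 0.08, "tz": 0, "rx": 0, "ry": 0, "rz": 0}, {"tx": 0.2, "ty": 0.16, "tz": 0.1, "rx": 0, "ry": 0, "rz": 0}, {"tx": 0.2585, "ty": 0.2177, "tz": 0.3, "rx": 0, "ry": 0, "rz": 0}, {"tx": 0.2585, "ty": 0.2177, "tz": 0.45, "rx": 0, "ry": 0, "rz": 0}, {"tx": 0.2585, "ty": 0.2177, "tz": 0.45, "rx": 0, "ry": 0, "rz": 0}, {"tx": 0.2585, "ty": 0.2177, "tz": 0.45, "rx": 0, "ry": 0, "rz": 0}]}}

```text
t: 17.0
tcp_pos: [0.5198, 0.2153, 0.0472]
tool_rot: [-179.9, 0.0, 96.6]
ft_force: [0.8, 0.2, -2.0]
grip_width: 0.408
```

Run:
```python
from h import *
o=get_obs(); p=o["tcp_pos"]; print(p,o["tool_rot"],o["ft_force"])
im=read_camera("scene"); cv2.imwrite("pics/s3.png",im); x0,y0,k=120,145,8
b=cv2.resize(im[y0:y0+70,x0:x0+100],None,fx=k,fy=k,interpolation=cv2.INTER_CUBIC)
def dot(P,col):
    u=(proj("scene",P)-(x0,y0)+.5)*k; cv2.circle(b,tuple(int(v) for v in u),2,col,-1)
yaw=np.deg2rad(o["tool_rot"][2]-90); c=np.array(p[:2])-tray_w((0,0,yaw),(.006,.0284))
zb=p[2]+.0045
for q in [(-2,-102,8),(14,-102,8),(-36,102,8),(36,102,8),(-36,75,8),(24,-1,12),(-12,-1,12)]: dot([*tray_w((*c,yaw),(q[0]*.001,q[1]*.001)),zb+q[2]*.001],(0,0,255))
for q in [(-3.5,-103.5),(15.5,-103.5),(-37.5,103.5),(37.5,103.5),(-37.5,46.5)]: dot([*tray_w(T,(q[0]*.001-.02,q[1]*.001)),.03],(0,255,255))
cv2.imwrite("pics/c8.png",b)
```

```text
[0.51979658 0.2153441  0.04722252] [-1.79897796e+02  1.92337326e-02  9.65509580e+01] [ 0.8047387   0.16716908 -1.95717518]
```

View pics/c8.png

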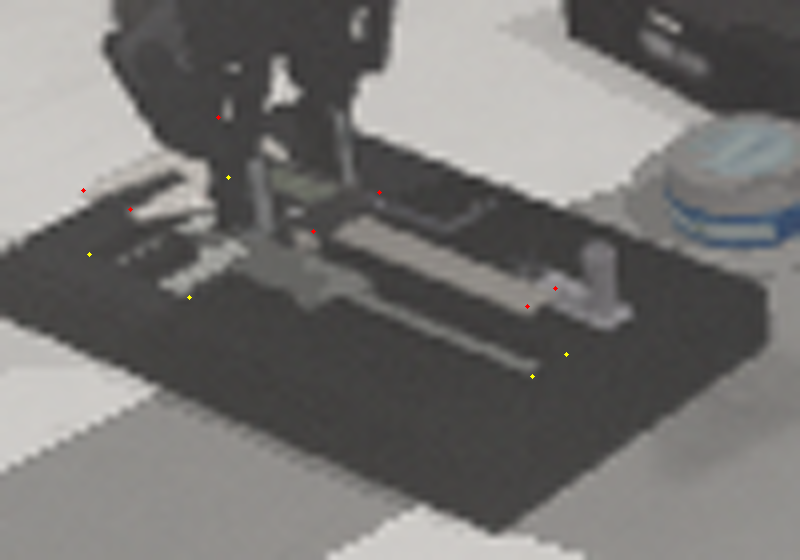

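The red dots, which are the caliper as predicted from the TCP, match the picture at beam end (527,307). The cut-out prediction in yellow looks within about 0.5 px. I'll refine the cut-out's near foam edges numerically from the unobstructed frame.

Run:
```python
from h import *
def loc(uv,z=.03):
    P=ray("scene",uv,z)[:2]-T[:2]; c,s=np.cos(T[2]),np.sin(T[2]); return np.array([c*P[0]+s*P[1],-s*P[0]+c*P[1]])*1000
from scipy.ndimage import map_coordinates
for f in("pics/scene0.png","pics/s2.png"):
    g=cv2.cvtColor(cv2.imread(f),cv2.COLOR_BGR2GRAY).astype(float)
    def edge(p0,p1): # local mm points at z=.03: profile from inside to outside, return half-level crossing
        a=proj("scene",[*tray_w(T,np.array(p0)/1e3),.03]); b=proj("scene",[*tray_w(T,np.array(p1)/1e3),.03])
        t=np.linspace(0,1,400); q=a+(b-a)*t[:,None]
        v=map_coordinates(g,[q[:,1],q[:,0]],order=3); hi=v.argmax(); lo=v[hi:].min(); h=(v[hi]+lo)/2
        i=hi+np.argmax(v[hi:]<h); return loc(q[i]).round(1),v.max().round(),lo.round()
    print(f)
    for y in(-30,-40,-50,-80,-90,-98): print("strip x edge (exp -23.5... pocket -23.5)",y,edge((-12,y),(-40,y)))
    for x in(-21,-19,-17): print("end y (exp -103.5)",x,edge((x,-85),(x,-118)))
    for y in(53,58,63,68): print("jaw tip x (exp -57.5)",y,edge((-40,y),(-72,y)))
    for y in(8,15,25,35): print("head x edge (exp -33.5)",y,edge((-22,y),(-50,y)))
    for x in (-52,-48): print("jaw near y (exp 46.5)",x,edge((x,62),(x,36)))
```

```text
pics/scene0.png
strip x edge (exp -23.5... pocket -23.5) -30 (array([-23.3, -30. ]), np.float64(165.0), np.float64(72.0))
strip x edge (exp -23.5... pocket -23.5) -40 (array([-23.7, -40. ]), np.float64(167.0), np.float64(71.0))
strip x edge (exp -23.5... pocket -23.5) -50 (array([-24.3, -50. ]), np.float64(168.0), np.float64(72.0))
strip x edge (exp -23.5... pocket -23.5) -80 (array([-21.8, -80. ]), np.float64(113.0), np.float64(70.0))
strip x edge (exp -23.5... pocket -23.5) -90 (array([-23.6, -90. ]), np.float64(115.0), np.float64(74.0))
strip x edge (exp -23.5... pocket -23.5) -98 (array([-22.8, -98. ]), np.float64(168.0), np.float64(73.0))
end y (exp -103.5) -21 (array([ -21. , -101.3]), np.float64(154.0), np.float64(71.0))
end y (exp -103.5) -19 (array([ -19. , -100.6]), np.float64(176.0), np.float64(72.0))
end y (exp -103.5) -17 (array([ -17. , -100.1]), np.float64(165.0), np.float64(73.0))
jaw tip x (exp -57.5) 53 (array([-58.,  53.]), np.float64(175.0), np.float64(68.0))
jaw tip x (exp -57.5) 58 (array([-57.8,  58. ]), np.float64(175.0), np.float64(68.0))
jaw tip x (exp -57.5
[... 1741 characters left out ...]
73.0))
jaw tip x (exp -57.5) 63 (array([-57.6,  63. ]), np.float64(135.0), np.float64(75.0))
jaw tip x (exp -57.5) 68 (array([-65.7,  68. ]), np.float64(79.0), np.float64(77.0))
head x edge (exp -33.5) 8 (array([-36.7,   8. ]), np.float64(175.0), np.float64(74.0))
head x edge (exp -33.5) 15 (array([-33.5,  15. ]), np.float64(169.0), np.float64(75.0))
head x edge (exp -33.5) 25 (array([-33.9,  25. ]), np.float64(161.0), np.float64(73.0))
head x edge (exp -33.5) 35 (array([-33.7,  35. ]), np.float64(158.0), np.float64(73.0))
jaw near y (exp 46.5) -52 (array([-52.,  50.]), np.float64(158.0), np.float64(74.0))
jaw near y (exp 46.5) -48 (array([-48. ,  49.3]), np.float64(163.0), np.float64(67.0))
```

```bash
sed -i 's/^T=[^;]*;/T=(.5362,.1920,np.deg2rad(6.5));/' h.py
python3 - <<'E'
from h import *
from scipy.ndimage import map_coordinates
g=cv2.cvtColor(cv2.imread("pics/s3.png"),cv2.COLOR_BGR2GRAY).astype(float)
p=np.array([.51979658,.2153441,.04722252]); yaw=np.deg2rad(6.55); c=p[:2]-tray_w((0,0,yaw),(.006,.0284)); z=p[2]+.0125
W=lambda q:proj("scene",[*tray_w((*c,yaw),np.array(q)/1e3),z])
def edge(p0,p1):
    t=np.linspace(0,1,400); a,b=W(p0),W(p1); q=a+(b-a)*t[:,None]; v=map_coordinates(g,[q[:,1],q[:,0]],order=3)
    hi=v[:150].argmax(); lo=v[hi:].min(); i=hi+np.argmax(v[hi:]<(v[hi]+lo)/2); return (np.array(p0)+(np.array(p1)-p0)*t[i]).round(1),v[hi].round(),lo.round()
for x in(0,2,4): print("end exp -102",edge((x,-85),(x,-120)))
for y in(-30,-50,-70,-90): print("near x exp -2",edge((6,y),(-16,y)))
t=tray_w(T,(-.014,.0284)); print(t); go(*t,.032,96.5)
E
```

```text
end exp -102 (array([   0. , -105.6]), np.float64(141.0), np.float64(60.0))
end exp -102 (array([   2. , -105.3]), np.float64(139.0), np.float64(72.0))
end exp -102 (array([   4. , -105.2]), np.float64(139.0), np.float64(94.0))
near x exp -2 (array([ -6.4, -30. ]), np.float64(139.0), np.float64(57.0))
near x exp -2 (array([ -6.1, -50. ]), np.float64(142.0), np.float64(63.0))
near x exp -2 (array([ -5.9, -70. ]), np.float64(146.0), np.float64(64.0))
near x exp -2 (array([ -6.1, -90. ]), np.float64(142.0), np.float64(64.0))
[0.51907502 0.2186326 ]
t [ 0.0216 -0.008   0.1075] r [0.0001 0.     0.0001] at [0.5206 0.2155 0.0481] [179.99   0.    96.52] 17.05
```

Run:
```python
from h import *
from scipy.ndimage import map_coordinates
p=np.array([.51979658,.2153441,.04722252]); yaw=np.deg2rad(6.55); c=p[:2]-tray_w((0,0,yaw),(.006,.0284)); z=p[2]+.0125
def prof(g,C,z,y):
    xs=np.arange(-14,26,2); q=np.array([proj("scene",[*tray_w(C,(x/1e3,y/1e3)),z]) for x in xs]); return map_coordinates(g,[q[:,1],q[:,0]],order=3).round().astype(int)
g=cv2.cvtColor(cv2.imread("pics/s3.png"),cv2.COLOR_BGR2GRAY).astype(float)
g2=cv2.cvtColor(cv2.imread("pics/s2.png"),cv2.COLOR_BGR2GRAY).astype(float)
print(np.arange(-14,26,2))
for y in(-30,-50,-70): print(prof(g,(*c,yaw),z,y))
print("on table");
for y in(-30,-50,-70): print(prof(g2,C,.008,y))
```

```text
[-14 -12 -10  -8  -6  -4  -2   0   2   4   6   8  10  12  14  16  18  20
  22  24]
[ 59  58  60  77 103 126 136 137 136 136 139 141 133 108  78  63  66  77
  85  84]
[ 64  63  66  80 104 128 141 141 138 138 142 143 132 107  80  63  61  63
  64  63]
[ 65  64  66  79 103 128 141 142 140 142 146 146 132 104  78  64  62  65
  65  63]
on table
[200 201 207 205 177 138 126 151 183 200 200 196 195 194 196 201 203 202
 201 201]
[198 199 205 201 172 137 128 150 180 196 198 196 194 194 193 189 188 189
 190 189]
[197 202 204 191 161 130 120 133 164 193 204 200 196 196 195 189 182 180
 181 183]
```

The hovering caliper's beam shows as −1 to −2 mm in x relative to the prediction. Part of that may be z or reading noise, so I'll take half: a +1 mm x correction and +0.5 mm y. I'll go down to just above the lips and then feel.

Run:
```python
from h import *
t=tray_w(T,(-.013,.0289)); print(t); go(*t,.030,96.5)
P=[get_obs() for _ in range(3)]; print([q["tcp_pos"].round(4).tolist() for q in P])
```

```text
[0.52001199 0.21924258]
t [ 0.0249 -0.0014  0.1208] r [0.0001 0.     0.0001] at [0.5206 0.2155 0.0481] [179.99   0.    96.52] 17.05
[[0.5206, 0.2155, 0.0481], [0.5206, 0.2155, 0.0481], [0.5206, 0.2155, 0.0481]]
```

{"op": "apply_moves", "data": {"commands": [{"tx": 0.025, "ty": -0.001, "tz": 0, "rx": 0, "ry": 0, "rz": 0}, {"tx": 0.025, "ty": -0.001, "tz": 0.06, "rx": 0, "ry": 0, "rz": 0}, {"tx": 0.025, "ty": -0.001, "tz": 0.11, "rx": 0, "ry": 0, "rz": 0}, {"tx": 0.025, "ty": -0.001, "tz": 0.11, "rx": 0, "ry": 0, "rz": 0}, {"tx": 0.025, "ty": -0.001, "tz": 0.11, "rx": 0, "ry": 0, "rz": 0}]}}

```text
t: 17.55
tcp_pos: [0.5196, 0.2193, 0.0308]
tool_rot: [-180.0, 0.0, 96.5]
ft_force: [-1.1, -0.8, -0.6]
grip_width: 0.41
```

{"op": "apply_moves", "data": {"commands": [{"tx": 0, "ty": 0, "tz": 0.015, "rx": 0, "ry": 0, "rz": 0}, {"tx": 0, "ty": 0, "tz": 0.03, "rx": 0, "ry": 0, "rz": 0}, {"tx": 0, "ty": 0, "tz": 0.03, "rx": 0, "ry": 0, "rz": 0}, {"tx": 0, "ty": 0, "tz": 0.03, "rx": 0, "ry": 0, "rz": 0}]}}

```text
t: 17.95
tcp_pos: [0.5199, 0.2195, 0.0266]
tool_rot: [-180.0, 0.0, 96.5]
ft_force: [0.6, 0.8, -1.8]
grip_width: 0.413
```

{"op": "apply_moves", "data": {"commands": [{"tx": 0, "ty": 0, "tz": 0.015, "rx": 0, "ry": 0, "rz": 0}, {"tx": 0, "ty": 0, "tz": 0.015, "rx": 0, "ry": 0, "rz": 0}, {"tx": 0, "ty": 0, "tz": 0.015, "rx": 0, "ry": 0, "rz": 0}]}}

```text
t: 18.25
tcp_pos: [0.5199, 0.2195, 0.0243]
tool_rot: [-180.0, 0.0, 96.4]
ft_force: [-0.2, 0.1, -0.9]
grip_width: 0.411
```

{"op": "apply_moves", "data": {"commands": [{"tx": 0, "ty": 0, "tz": 0.013, "rx": 0, "ry": 0, "rz": 0}, {"tx": 0, "ty": 0, "tz": 0.013, "rx": 0, "ry": 0, "rz": 0}, {"tx": 0, "ty": 0, "tz": 0.013, "rx": 0, "ry": 0, "rz": 0}]}}

```text
t: 18.55
tcp_pos: [0.52, 0.2195, 0.0224]
tool_rot: [180.0, -0.0, 96.4]
ft_force: [0.4, 0.4, -1.0]
grip_width: 0.412
```

{"op": "apply_moves", "data": {"commands": [{"tx": 0, "ty": 0, "tz": 0.013, "rx": 0, "ry": 0, "rz": 0}, {"tx": 0, "ty": 0, "tz": 0.013, "rx": 0, "ry": 0, "rz": 0}, {"tx": 0, "ty": 0, "tz": 0.013, "rx": 0, "ry": 0, "rz": 0}]}}

```text
t: 18.85
tcp_pos: [0.5202, 0.2195, 0.0222]
tool_rot: [179.9, -0.0, 96.5]
ft_force: [-5.8, -1.2, 19.9]
grip_width: 0.413
```

{"op": "apply_moves", "data": {"commands": [{"tx": 0, "ty": 0, "tz": 0.01, "rx": 0, "ry": 0, "rz": 0}, {"tx": 0, "ty": 0, "tz": 0.01, "rx": 0, "ry": 0, "rz": 0}, {"tx": 0, "ty": 0, "tz": 0.01, "rx": 0, "ry": 0, "rz": 0}]}}

```text
t: 19.15
tcp_pos: [0.5203, 0.2195, 0.0221]
tool_rot: [179.9, -0.0, 96.5]
ft_force: [-11.6, -3.6, 37.6]
grip_width: 0.406
```

Hard contact. At this height the fingertips (0.031) reach the foam while the head is about 3 mm in. I'll unload, release and lift, then check the lie.

{"op": "apply_moves", "data": {"commands": [{"tx": 0, "ty": 0, "tz": -0.02, "rx": 0, "ry": 0, "rz": 0}, {"tx": 0, "ty": 0, "tz": -0.025, "rx": 0, "ry": 0, "rz": 0}, {"tx": 0, "ty": 0, "tz": -0.025, "rx": 0, "ry": 0, "rz": 0}]}}

```text
t: 19.45
tcp_pos: [0.5198, 0.2194, 0.0225]
tool_rot: [-180.0, 0.0, 96.5]
ft_force: [-0.7, -0.6, -0.7]
grip_width: 0.41
```

{"op": "apply_moves", "data": {"commands": [{"tx": 0, "ty": 0, "tz": 0, "rx": 0, "ry": 0, "rz": 0}, {"tx": 0, "ty": 0, "tz": 0, "rx": 0, "ry": 0, "rz": 0}, {"tx": 0, "ty": 0, "tz": 0, "rx": 0, "ry": 0, "rz": 0}, {"tx": 0, "ty": 0, "tz": 0, "rx": 0, "ry": 0, "rz": 0}, {"tx": 0, "ty": 0, "tz": 0, "rx": 0, "ry": 0, "rz": 0}, {"tx": 0, "ty": 0, "tz": 0, "rx": 0, "ry": 0, "rz": 0}, {"tx": 0, "ty": 0, "tz": -0.1, "rx": 0, "ry": 0, "rz": 0}, {"tx": 0, "ty": 0, "tz": -0.4, "rx": 0, "ry": 0, "rz": 0}, {"tx": 0, "ty": 0, "tz": -0.7, "rx": 0, "ry": 0, "rz": 0}, {"tx": 0, "ty": 0, "tz": -0.9, "rx": 0, "ry": 0, "rz": 0}, {"tx": 0, "ty": 0, "tz": -0.9, "rx": 0, "ry": 0, "rz": 0}], "grip": -1}}

```text
t: 20.55
tcp_pos: [0.5226, 0.2203, 0.1623]
tool_rot: [179.6, -0.1, 96.5]
ft_force: [1.1, -0.0, -0.3]
grip_width: 1.004
```

Run:
```python
from h import *
from scipy.ndimage import map_coordinates
im=read_camera("scene"); cv2.imwrite("pics/s4.png",im)
g=cv2.cvtColor(im,cv2.COLOR_BGR2GRAY).astype(float); h=cv2.cvtColor(cv2.imread("pics/s2.png"),cv2.COLOR_BGR2GRAY).astype(float)
P=(*tray_w(T,(-.02,0)),T[2])
def prof(g,a,b,z,n=22):
    t=np.linspace(0,1,n)[:,None]; L=np.array(a)+(np.array(b)-a)*t; q=np.array([proj("scene",[*tray_w(P,l/1e3),z]) for l in L]); return map_coordinates(g,[q[:,1],q[:,0]],order=3).round().astype(int)
print("across beam, x -16..26 z=.03",np.arange(-16,27,2))
for y in(-30,-50,-70,-90): print(y,prof(g,(-16,y),(26,y),.03),"\n empty",prof(h,(-16,y),(26,y),.03))
print("along y -115..-73",prof(g,(4,-115),(4,-73),.03))
b=cv2.resize(im[145:215,118:218],None,fx=8,fy=8,interpolation=cv2.INTER_CUBIC); cv2.imwrite("pics/c9.png",b)
```

```text
across beam, x -16..26 z=.03 [-16 -14 -12 -10  -8  -6  -4  -2   0   2   4   6   8  10  12  14  16  18
  20  22  24  26]
-30 [ 66  66  65  64  62  63  76  96 115 128 138 157 177 187 188 173 134  89
  66  65  70  72] 
 empty [ 67  69  68  64  58  68 102 142 163 161 137 105  77  66  66  66  66  66
  67  67  67  68]
-50 [ 66  65  64  63  64  68  81 102 121 132 134 131 140 172 191 169 127  87
  67  66  71  72] 
 empty [ 66  65  67  67  64  69  89 112 116  99  79  70  66  64  64  64  64  64
  65  66  65  64]
-70 [ 66  64  65  65  63  65  78  99 118 132 141 139 135 141 151 144 118  88
  71  69  72  72] 
 empty [ 68  67  66  65  64  68  85 107 117 104  81  68  64  65  65  66  65  65
  65  67  67  66]
-90 [ 67  66  65  64  62  65  76  95 116 131 139 139 137 138 136 121  93  67
  58  61  65  65] 
 empty [ 65  66  67  66  64  66  80 104 118 109  86  70  65  65  63  63  63  65
  66  66  65  65]
along y -115..-73 [ 63  63  63  64  63  66  81 108 127 133 137 140 140 138 137 137 137 135
 134 137 141 142]
```

View pics/c9.png

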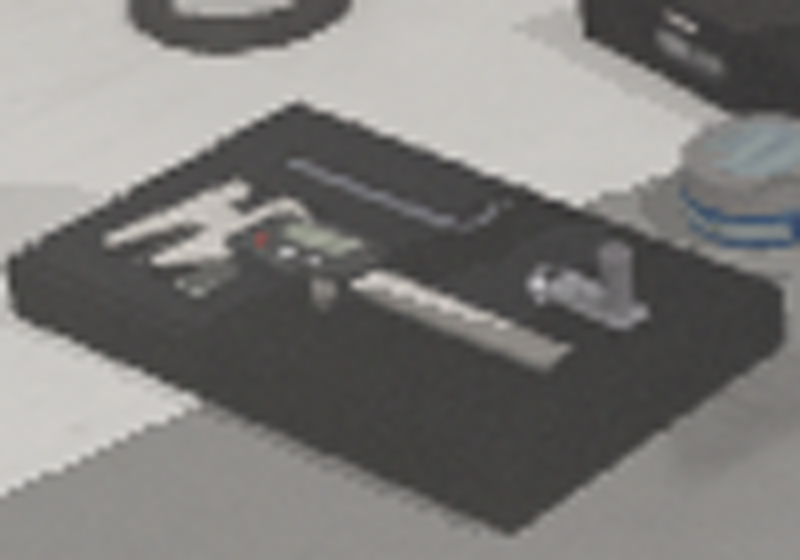

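The crop shows the caliper seated over its outline. The beam is at (350–570, 280–365), parallel to the slot, with the head between the lips and the keeper still open. Profile edges put it within about 1 mm. Next I'll shut the fingers and press the head down at the lips.

Run:
```python
from h import *
t=tray_w(T,(-.0135,.0305)); go(*t,.045,96.5)
```

```text
t [ 0.0069 -0.0159  0.7656] r [ 0.0014 -0.0002 -0.0003] at [0.5213 0.2199 0.1598] [ 1.7975e+02 -4.0000e-02  9.6450e+01] 20.6
```

{"op": "apply_moves", "data": {"commands": [{"tx": 0.01, "ty": -0.005, "tz": 0, "rx": 0, "ry": 0, "rz": 0}, {"tx": 0.01, "ty": -0.005, "tz": 0, "rx": 0, "ry": 0, "rz": 0}, {"tx": 0.01, "ty": -0.005, "tz": 0.1, "rx": 0, "ry": 0, "rz": 0}, {"tx": 0.01, "ty": -0.005, "tz": 0.3, "rx": 0, "ry": 0, "rz": 0}, {"tx": 0.01, "ty": -0.005, "tz": 0.5, "rx": 0, "ry": 0, "rz": 0}, {"tx": 0.01, "ty": -0.005, "tz": 0.65, "rx": 0, "ry": 0, "rz": 0}, {"tx": 0.01, "ty": -0.005, "tz": 0.74, "rx": 0, "ry": 0, "rz": 0}, {"tx": 0.01, "ty": -0.005, "tz": 0.74, "rx": 0, "ry": 0, "rz": 0}, {"tx": 0.01, "ty": -0.005, "tz": 0.74, "rx": 0, "ry": 0, "rz": 0}], "grip": 1}}

```text
t: 21.5
tcp_pos: [0.5184, 0.2207, 0.0462]
tool_rot: [-179.9, 0.0, 96.5]
ft_force: [0.4, -0.5, 0.1]
grip_width: 0.005
```

{"op": "apply_moves", "data": {"commands": [{"tx": 0, "ty": 0, "tz": 0.02, "rx": 0, "ry": 0, "rz": 0}, {"tx": 0, "ty": 0, "tz": 0.04, "rx": 0, "ry": 0, "rz": 0}, {"tx": 0, "ty": 0, "tz": 0.05, "rx": 0, "ry": 0, "rz": 0}, {"tx": 0, "ty": 0, "tz": 0.05, "rx": 0, "ry": 0, "rz": 0}]}}

```text
t: 21.9
tcp_pos: [0.5189, 0.2209, 0.0392]
tool_rot: [180.0, -0.0, 96.5]
ft_force: [-0.0, 0.0, 0.3]
grip_width: -0.0
```

{"op": "apply_moves", "data": {"commands": [{"tx": 0, "ty": 0, "tz": 0.015, "rx": 0, "ry": 0, "rz": 0}, {"tx": 0, "ty": 0, "tz": 0.025, "rx": 0, "ry": 0, "rz": 0}, {"tx": 0, "ty": 0, "tz": 0.025, "rx": 0, "ry": 0, "rz": 0}]}}

```text
t: 22.2
tcp_pos: [0.5188, 0.2208, 0.0353]
tool_rot: [-180.0, 0.0, 96.4]
ft_force: [0.7, 0.3, 0.9]
grip_width: -0.001
```

{"op": "apply_moves", "data": {"commands": [{"tx": 0, "ty": 0, "tz": 0.01, "rx": 0, "ry": 0, "rz": 0}, {"tx": 0, "ty": 0, "tz": 0.02, "rx": 0, "ry": 0, "rz": 0}, {"tx": 0, "ty": 0, "tz": 0.02, "rx": 0, "ry": 0, "rz": 0}]}}

```text
t: 22.5
tcp_pos: [0.5188, 0.2209, 0.0322]
tool_rot: [-180.0, 0.0, 96.5]
ft_force: [-0.8, 0.1, 0.1]
grip_width: -0.003
```

{"op": "apply_moves", "data": {"commands": [{"tx": 0, "ty": 0, "tz": 0.012, "rx": 0, "ry": 0, "rz": 0}, {"tx": 0, "ty": 0, "tz": 0.012, "rx": 0, "ry": 0, "rz": 0}, {"tx": 0, "ty": 0, "tz": 0.012, "rx": 0, "ry": 0, "rz": 0}]}}

```text
t: 22.8
tcp_pos: [0.519, 0.2209, 0.0306]
tool_rot: [-180.0, 0.0, 96.4]
ft_force: [0.6, 0.2, -0.7]
grip_width: -0.0
```

{"op": "apply_moves", "data": {"commands": [{"tx": 0, "ty": 0, "tz": 0.01, "rx": 0, "ry": 0, "rz": 0}, {"tx": 0, "ty": 0, "tz": 0.01, "rx": 0, "ry": 0, "rz": 0}, {"tx": 0, "ty": 0, "tz": 0.01, "rx": 0, "ry": 0, "rz": 0}]}}

```text
t: 23.1
tcp_pos: [0.519, 0.2209, 0.0292]
tool_rot: [180.0, 0.0, 96.5]
ft_force: [-1.2, -0.1, 1.5]
grip_width: 0.001
```

{"op": "apply_moves", "data": {"commands": [{"tx": 0, "ty": 0, "tz": 0.01, "rx": 0, "ry": 0, "rz": 0}, {"tx": 0, "ty": 0, "tz": 0.01, "rx": 0, "ry": 0, "rz": 0}, {"tx": 0, "ty": 0, "tz": 0.01, "rx": 0, "ry": 0, "rz": 0}]}}

```text
t: 23.4
tcp_pos: [0.5188, 0.2208, 0.0274]
tool_rot: [-180.0, 0.0, 96.4]
ft_force: [-0.2, -0.2, -0.1]
grip_width: 0.0
```

{"op": "apply_moves", "data": {"commands": [{"tx": 0, "ty": 0, "tz": 0.01, "rx": 0, "ry": 0, "rz": 0}, {"tx": 0, "ty": 0, "tz": 0.01, "rx": 0, "ry": 0, "rz": 0}, {"tx": 0, "ty": 0, "tz": 0.01, "rx": 0, "ry": 0, "rz": 0}]}}

```text
t: 23.7
tcp_pos: [0.519, 0.2209, 0.026]
tool_rot: [-180.0, 0.0, 96.4]
ft_force: [-0.1, -0.0, -0.2]
grip_width: -0.003
```

Run:
```python
from h import *
P=(*tray_w(T,(-.02,0)),T[2]); q=lambda l,z:((proj("scene",[*tray_w(P,np.array(l)/1e3),z])-(118,145)+.5)*8).round().astype(int).tolist()
print("display centre c9 (330,240), red btn (262,238), roller (322,292), beam end near-bottom (550,370), end far-top (572,348); long jaw tips (110,243),(165,262); lobe tip (205,285)")
for z in(.02,.03,.04): print(z,"head top c",q((6,30),z+.012),"corner(24,61)",q((24,61),z+.012),"(-12,-1)",q((-12,-1),z+.012),"(24,-1)",q((24,-1),z+.012),"roller",q((-16,4),z+.006),"beam end",q((-2,-102),z+.004),q((14,-102),z+.008),"jaws",q((-36,101),z+.008),q((-36,74),z+.008),q((-36,50),z+.008),"top jaw",q((36,101),z+.008))
print("lobe foam",q((-37.5,46.5),.03),q((-37.5,76.5),.03))
im=cv2.imread("pics/c9.png"); hsv=cv2.cvtColor(im,cv2.COLOR_BGR2HSV)
red=((hsv[...,0]<10)|(hsv[...,0]>170))&(hsv[...,1]>110)&(hsv[...,2]>90); ys,xs=np.nonzero(red); print("red",xs.mean() if len(xs) else None,ys.mean() if len(ys) else None,len(xs))
```

```text
display centre c9 (330,240), red btn (262,238), roller (322,292), beam end near-bottom (550,370), end far-top (572,348); long jaw tips (110,243),(165,262); lobe tip (205,285)
0.02 head top c [310, 256] corner(24,61) [288, 215] (-12,-1) [333, 299] (24,-1) [398, 259] roller [319, 312] beam end [545, 384] [572, 356] jaws [108, 257] [155, 277] [198, 295] top jaw [241, 183]
0.03 head top c [306, 234] corner(24,61) [284, 193] (-12,-1) [330, 277] (24,-1) [395, 238] roller [315, 291] beam end [542, 362] [570, 335] jaws [104, 236] [151, 256] [194, 274] top jaw [238, 162]
0.04 head top c [303, 213] corner(24,61) [281, 172] (-12,-1) [326, 255] (24,-1) [392, 216] roller [312, 269] beam end [540, 340] [567, 312] jaws [100, 214] [147, 234] [189, 252] top jaw [234, 141]
lobe foam [200, 295] [147, 273]
red None None 0
```

{"op": "apply_moves", "data": {"commands": [{"tx": 0, "ty": 0, "tz": 0.01, "rx": 0, "ry": 0, "rz": 0}, {"tx": 0, "ty": 0, "tz": 0.01, "rx": 0, "ry": 0, "rz": 0}, {"tx": 0, "ty": 0, "tz": 0.01, "rx": 0, "ry": 0, "rz": 0}]}}

```text
t: 24.0
tcp_pos: [0.5191, 0.2209, 0.0251]
tool_rot: [180.0, -0.0, 96.5]
ft_force: [-1.3, -0.7, 7.0]
grip_width: 0.003
```

{"op": "apply_moves", "data": {"commands": [{"tx": 0, "ty": 0, "tz": 0.008, "rx": 0, "ry": 0, "rz": 0}, {"tx": 0, "ty": 0, "tz": 0.008, "rx": 0, "ry": 0, "rz": 0}, {"tx": 0, "ty": 0, "tz": 0.008, "rx": 0, "ry": 0, "rz": 0}]}}

```text
t: 24.3
tcp_pos: [0.5192, 0.2209, 0.025]
tool_rot: [179.9, 0.0, 96.5]
ft_force: [-7.0, -2.6, 20.7]
grip_width: -0.0
```

Firm stop at rep 0.025, so the tips are at 0.032, which is exactly the head-top height when home. I'll lift and verify numerically, since my picture views are used up.

{"op": "apply_moves", "data": {"commands": [{"tx": 0, "ty": 0, "tz": -0.2, "rx": 0, "ry": 0, "rz": 0}, {"tx": 0, "ty": 0, "tz": -0.5, "rx": 0, "ry": 0, "rz": 0}, {"tx": 0, "ty": 0, "tz": -0.8, "rx": 0, "ry": 0, "rz": 0}, {"tx": 0, "ty": 0, "tz": -0.9, "rx": 0, "ry": 0, "rz": 0}, {"tx": 0, "ty": 0, "tz": -0.9, "rx": 0, "ry": 0, "rz": 0}]}}

```text
t: 24.8
tcp_pos: [0.5208, 0.2214, 0.1612]
tool_rot: [179.7, -0.0, 96.5]
ft_force: [0.8, 0.3, -1.1]
grip_width: -0.002
```

```bash
cat > chk.py <<'E'
from h import *
from scipy.ndimage import map_coordinates
import sys
im=read_camera("scene"); cv2.imwrite(sys.argv[1],im)
P=(*tray_w(T,(-.02,0)),T[2]); G=lambda f:cv2.cvtColor(cv2.imread(f),cv2.COLOR_BGR2GRAY).astype(float)
def prof(g,a,b,z,n=22):
    t=np.linspace(0,1,n)[:,None]; L=np.array(a)+(np.array(b)-a)*t; q=np.array([proj("scene",[*tray_w(P,l/1e3),z]) for l in L]); return map_coordinates(g,[q[:,1],q[:,0]],order=3).round().astype(int)
print("x",np.arange(-16,27,2))
for y in(-30,-50,-70,-90): print(y,prof(G(sys.argv[1]),(-16,y),(26,y),.03))
print("end along x=4, y -115..-73",prof(G(sys.argv[1]),(4,-115),(4,-73),.03))
print("jaw lobe x at y=62,-46..-4", prof(G(sys.argv[1]),(-46,62),(-4,62),.03), "before",prof(G("pics/s4.png"),(-46,62),(-4,62),.03),"empty",prof(G("pics/s2.png"),(-46,62),(-4,62),.03))
d=cv2.absdiff(cv2.imread("pics/s4.png"),im).max(2)[165:195,125:195]; print("diff px>40",(d>40).sum())
E
python3 chk.py pics/s5.png
```

```text
x [-16 -14 -12 -10  -8  -6  -4  -2   0   2   4   6   8  10  12  14  16  18
  20  22  24  26]
-30 [ 65  66  68  66  62  69  91 116 150 184 201 208 191 141  89  65  65  73
  75  72  71  70]
-50 [ 66  67  66  62  63  75 100 125 133 136 147 159 154 130  95  71  68  73
  73  73  72  70]
-70 [ 65  65  66  65  61  68  94 125 140 140 140 153 161 130  82  63  66  72
  73  71  70  71]
-90 [ 65  64  63  62  60  65  86 117 137 138 138 140 129 102  74  60  62  64
  65  64  63  63]
end along x=4, y -115..-73 [ 64  65  66  66  69  84 111 134 144 143 140 137 137 137 135 134 136 138
 142 143 139 138]
jaw lobe x at y=62,-46..-4 [ 79  75  65  65  87 127 162 187 203 203 196 196 197 195 196 199 202 191
 167 147 133 122] before [ 77  78  78  73  77 102 114  99  88  82  80  88 103 111 115 128 150 166
 173 157 118  93] empty [ 77  78  78  74  78  98 112 101  90  99 106  98  93  98  99 104 131 159
 162 155 151 151]
diff px>40 204
```

The caliper has sunk: the far beam edge moved from 16 to 10.8 (about 10.3 expected when home), the jaw lobe is now filled, and the near and end edges coincide with the foam edges. Now to close the keeper.

{"op": "apply_moves", "data": {"commands": [{"tx": -0.2, "ty": 0.05, "tz": 0, "rx": 0, "ry": 0, "rz": -0.04}, {"tx": -0.4, "ty": 0.1, "tz": 0, "rx": 0, "ry": 0, "rz": -0.08}, {"tx": -0.6, "ty": 0.15, "tz": 0, "rx": 0, "ry": 0, "rz": -0.12}, {"tx": -0.8, "ty": 0.2, "tz": 0, "rx": 0, "ry": 0, "rz": -0.16}, {"tx": -0.89, "ty": 0.234, "tz": 0, "rx": 0, "ry": 0, "rz": -0.2}, {"tx": -0.89, "ty": 0.234, "tz": 0, "rx": 0, "ry": 0, "rz": -0.24}, {"tx": -0.89, "ty": 0.234, "tz": 0, "rx": 0, "ry": 0, "rz": -0.28}, {"tx": -0.89, "ty": 0.234, "tz": 0, "rx": 0, "ry": 0, "rz": -0.32}, {"tx": -0.89, "ty": 0.234, "tz": 0, "rx": 0, "ry": 0, "rz": -0.36}, {"tx": -0.89, "ty": 0.234, "tz": 0, "rx": 0, "ry": 0, "rz": -0.4}, {"tx": -0.89, "ty": 0.234, "tz": 0, "rx": 0, "ry": 0, "rz": -0.44}, {"tx": -0.89, "ty": 0.234, "tz": 0, "rx": 0, "ry": 0, "rz": -0.48}, {"tx": -0.89, "ty": 0.234, "tz": 0, "rx": 0, "ry": 0, "rz": -0.48}], "grip": -1}}

```text
t: 26.15
tcp_pos: [0.5678, 0.0921, 0.1566]
tool_rot: [180.0, -0.2, -177.0]
ft_force: [0.3, 0.0, -0.6]
grip_width: 0.997
```

{"op": "apply_moves", "data": {"commands": [{"tx": 0, "ty": 0, "tz": 0, "rx": 0, "ry": 0, "rz": -0.04}, {"tx": 0, "ty": 0, "tz": 0, "rx": 0, "ry": 0, "rz": -0.08}, {"tx": 0, "ty": 0, "tz": 0, "rx": 0, "ry": 0, "rz": -0.12}, {"tx": 0, "ty": 0, "tz": 0, "rx": 0, "ry": 0, "rz": -0.16}, {"tx": 0, "ty": 0, "tz": 0, "rx": 0, "ry": 0, "rz": -0.2}, {"tx": 0, "ty": 0, "tz": 0, "rx": 0, "ry": 0, "rz": -0.24}, {"tx": 0, "ty": 0, "tz": 0, "rx": 0, "ry": 0, "rz": -0.28}, {"tx": 0, "ty": 0, "tz": 0, "rx": 0, "ry": 0, "rz": -0.32}, {"tx": 0, "ty": 0, "tz": 0, "rx": 0, "ry": 0, "rz": -0.36}, {"tx": 0, "ty": 0, "tz": 0, "rx": 0, "ry": 0, "rz": -0.4}, {"tx": 0, "ty": 0, "tz": 0, "rx": 0, "ry": 0, "rz": -0.44}, {"tx": 0, "ty": 0, "tz": 0, "rx": 0, "ry": 0, "rz": -0.48}, {"tx": 0, "ty": 0, "tz": 0, "rx": 0, "ry": 0, "rz": -0.48}, {"tx": 0, "ty": 0, "tz": 0, "rx": 0, "ry": 0, "rz": -0.48}]}}

```text
t: 27.55
tcp_pos: [0.5684, 0.0921, 0.1577]
tool_rot: [179.9, -0.0, -91.1]
ft_force: [-0.3, -0.8, 1.1]
grip_width: 1.0
```

Run:
```python
from h import *
print(tray_w(T,(.024,-.065)),get_obs()["joint_positions"].round(1)); go(.5715,.0925,.037,-90.7)
```

```text
[0.56740393 0.13013471] [  1.9  24.7  -7.2  58.2  -0.  -87. ]
t [-0.003  -0.0214  0.8045] r [ 0.0004 -0.     -0.0021] at [0.5684 0.0921 0.1577] [ 1.7993e+02 -1.0000e-02 -9.1080e+01] 27.55
```

{"op": "apply_moves", "data": {"commands": [{"tx": -0.003, "ty": -0.021, "tz": 0.2, "rx": 0, "ry": 0, "rz": 0}, {"tx": -0.003, "ty": -0.021, "tz": 0.5, "rx": 0, "ry": 0, "rz": 0}, {"tx": -0.003, "ty": -0.021, "tz": 0.7, "rx": 0, "ry": 0, "rz": 0}, {"tx": -0.003, "ty": -0.021, "tz": 0.8, "rx": 0, "ry": 0, "rz": 0}, {"tx": -0.003, "ty": -0.021, "tz": 0.8, "rx": 0, "ry": 0, "rz": 0}]}}

```text
t: 28.05
tcp_pos: [0.5698, 0.0925, 0.0359]
tool_rot: [179.7, -0.0, -91.0]
ft_force: [-0.3, 0.2, -0.3]
grip_width: 1.002
```

{"op": "apply_moves", "data": {"commands": [{"tx": 0, "ty": 0, "tz": 0, "rx": 0, "ry": 0, "rz": 0}, {"tx": 0, "ty": 0, "tz": 0, "rx": 0, "ry": 0, "rz": 0}, {"tx": 0, "ty": 0, "tz": 0, "rx": 0, "ry": 0, "rz": 0}, {"tx": 0, "ty": 0, "tz": 0, "rx": 0, "ry": 0, "rz": 0}, {"tx": 0, "ty": 0, "tz": 0, "rx": 0, "ry": 0, "rz": 0}, {"tx": 0, "ty": 0, "tz": 0, "rx": 0, "ry": 0, "rz": 0}, {"tx": 0, "ty": 0, "tz": 0, "rx": 0, "ry": 0, "rz": 0}, {"tx": 0, "ty": 0, "tz": 0, "rx": 0, "ry": 0, "rz": 0}, {"tx": 0, "ty": 0, "tz": 0, "rx": 0, "ry": 0, "rz": 0}], "grip": 1, "newtons": 20}}

```text
t: 28.95
tcp_pos: [0.5722, 0.0925, 0.0389]
tool_rot: [-180.0, -0.0, -90.8]
ft_force: [-1.7, 0.1, 5.0]
grip_width: 0.134
```

Run:
```python
from h import *
o=get_obs(); p=o["tcp_pos"][:2]; yaw=np.deg2rad(o["tool_rot"][2]); X=np.array([np.cos(yaw),np.sin(yaw)]); Y=np.array([np.sin(yaw),-np.cos(yaw)])
Pv=np.array([.5695,.1302]); r=np.hypot(*(p-Pv)); a0=np.arctan2(*(p-Pv)[::-1]); print(p,r,np.rad2deg(a0)+360)
for al in np.arange(7.5,91,7.5):
    a=a0-np.deg2rad(al); d=Pv+r*np.array([np.cos(a),np.sin(a)])-p; print(al,(d@X/.15).round(3),(d@Y/.15).round(3),(al/180).__round__(3))
```

```text
[0.57219579 0.09250803] 0.03778824702923875 274.0909168536632
7.5 0.001 0.033 0.042
15.0 -0.003 0.066 0.083
22.5 -0.011 0.098 0.125
30.0 -0.023 0.128 0.167
37.5 -0.039 0.157 0.208
45.0 -0.058 0.184 0.25
52.5 -0.081 0.207 0.292
60.0 -0.107 0.228 0.333
67.5 -0.135 0.245 0.375
75.0 -0.165 0.258 0.417
82.5 -0.197 0.267 0.458
90.0 -0.23 0.272 0.5
```

{"op": "apply_moves", "data": {"commands": [{"tx": 0.001, "ty": 0.033, "tz": 0, "rx": 0, "ry": 0, "rz": 0.042}, {"tx": -0.003, "ty": 0.066, "tz": 0, "rx": 0, "ry": 0, "rz": 0.083}, {"tx": -0.011, "ty": 0.098, "tz": 0, "rx": 0, "ry": 0, "rz": 0.125}, {"tx": -0.023, "ty": 0.128, "tz": 0, "rx": 0, "ry": 0, "rz": 0.167}, {"tx": -0.039, "ty": 0.157, "tz": 0, "rx": 0, "ry": 0, "rz": 0.208}, {"tx": -0.058, "ty": 0.184, "tz": 0, "rx": 0, "ry": 0, "rz": 0.25}, {"tx": -0.081, "ty": 0.207, "tz": 0, "rx": 0, "ry": 0, "rz": 0.292}, {"tx": -0.107, "ty": 0.228, "tz": 0, "rx": 0, "ry": 0, "rz": 0.333}, {"tx": -0.135, "ty": 0.245, "tz": 0, "rx": 0, "ry": 0, "rz": 0.375}, {"tx": -0.165, "ty": 0.258, "tz": 0, "rx": 0, "ry": 0, "rz": 0.417}, {"tx": -0.181, "ty": 0.263, "tz": 0, "rx": 0, "ry": 0, "rz": 0.437}, {"tx": -0.181, "ty": 0.263, "tz": 0, "rx": 0, "ry": 0, "rz": 0.437}, {"tx": -0.181, "ty": 0.263, "tz": 0, "rx": 0, "ry": 0, "rz": 0.437}]}}

```text
t: 30.25
tcp_pos: [0.5329, 0.1201, 0.0389]
tool_rot: [-180.0, 0.0, -169.4]
ft_force: [-2.2, -1.6, 7.5]
grip_width: 0.127
```

{"op": "apply_moves", "data": {"commands": [{"tx": 0, "ty": 0.015, "tz": 0, "rx": 0, "ry": 0, "rz": 0.015}, {"tx": 0, "ty": 0.015, "tz": 0, "rx": 0, "ry": 0, "rz": 0.015}, {"tx": 0, "ty": 0.015, "tz": 0, "rx": 0, "ry": 0, "rz": 0.015}]}}

```text
t: 30.55
tcp_pos: [0.5324, 0.122, 0.0389]
tool_rot: [-179.9, -0.0, -172.1]
ft_force: [-2.5, -1.7, 6.9]
grip_width: 0.129
```

{"op": "apply_moves", "data": {"commands": [{"tx": 0, "ty": 0.015, "tz": 0, "rx": 0, "ry": 0, "rz": 0}, {"tx": 0, "ty": 0.015, "tz": 0, "rx": 0, "ry": 0, "rz": 0}, {"tx": 0, "ty": 0.015, "tz": 0, "rx": 0, "ry": 0, "rz": 0}]}}

```text
t: 30.85
tcp_pos: [0.5319, 0.1239, 0.0388]
tool_rot: [-179.9, -0.0, -172.1]
ft_force: [-3.2, -3.5, 8.5]
grip_width: 0.134
```

{"op": "apply_moves", "data": {"commands": [{"tx": 0, "ty": 0.012, "tz": 0, "rx": 0, "ry": 0, "rz": 0}, {"tx": 0, "ty": 0.012, "tz": 0, "rx": 0, "ry": 0, "rz": 0}, {"tx": 0, "ty": 0.012, "tz": 0, "rx": 0, "ry": 0, "rz": 0}]}}

```text
t: 31.15
tcp_pos: [0.5319, 0.1256, 0.0388]
tool_rot: [-179.9, -0.0, -172.2]
ft_force: [-1.8, -4.5, 6.4]
grip_width: 0.131
```

{"op": "apply_moves", "data": {"commands": [{"tx": 0, "ty": 0.01, "tz": 0, "rx": 0, "ry": 0, "rz": 0}, {"tx": 0, "ty": 0.01, "tz": 0, "rx": 0, "ry": 0, "rz": 0}, {"tx": 0, "ty": 0.01, "tz": 0, "rx": 0, "ry": 0, "rz": 0}]}}

```text
t: 31.45
tcp_pos: [0.5318, 0.1258, 0.0388]
tool_rot: [-179.8, -0.0, -172.2]
ft_force: [-2.1, -10.4, 6.3]
grip_width: 0.131
```

It hit the stop: y = 0.1258, −10 N, exactly the predicted closed position. I'll release, lift clear and check.

{"op": "apply_moves", "data": {"commands": [{"tx": 0, "ty": 0, "tz": 0, "rx": 0, "ry": 0, "rz": 0}, {"tx": 0, "ty": 0, "tz": 0, "rx": 0, "ry": 0, "rz": 0}, {"tx": 0, "ty": 0, "tz": 0, "rx": 0, "ry": 0, "rz": 0}, {"tx": 0, "ty": 0, "tz": 0, "rx": 0, "ry": 0, "rz": 0}, {"tx": 0, "ty": 0, "tz": 0, "rx": 0, "ry": 0, "rz": 0}, {"tx": 0, "ty": 0, "tz": 0, "rx": 0, "ry": 0, "rz": 0}, {"tx": 0, "ty": 0, "tz": 0, "rx": 0, "ry": 0, "rz": 0}, {"tx": 0, "ty": 0, "tz": -0.2, "rx": 0, "ry": 0, "rz": 0}, {"tx": 0, "ty": 0, "tz": -0.5, "rx": 0, "ry": 0, "rz": 0}, {"tx": 0, "ty": 0, "tz": -0.8, "rx": 0, "ry": 0, "rz": 0}, {"tx": 0, "ty": 0, "tz": -1, "rx": 0, "ry": 0, "rz": 0}, {"tx": 0, "ty": 0, "tz": -1, "rx": 0, "ry": 0, "rz": 0}, {"tx": 0, "ty": 0, "tz": -1, "rx": 0, "ry": 0, "rz": 0}], "grip": -1}}

```text
t: 32.75
tcp_pos: [0.532, 0.128, 0.1888]
tool_rot: [-180.0, 0.1, -172.1]
ft_force: [-0.7, 0.1, 0.0]
grip_width: 1.001
```

```bash
python3 chk.py pics/s6.png
python3 - <<'E'
from h import *
a=cv2.imread("pics/scene0.png"); b=cv2.imread("pics/s6.png"); d=cv2.absdiff(a,b).max(2)
for n,(x,y,r) in dict(roll=(289,205,13),tin=(213,167,14),disp=(247,186,10)).items():
    t=a[y-r:y+r,x-r:x+r]; s=b[y-r-8:y+r+8,x-r-8:x+r+8]; m=cv2.minMaxLoc(cv2.matchTemplate(s,t,cv2.TM_CCOEFF_NORMED)); print(n,round(m[1],2),np.array(m[3])-8)
P=(*tray_w(T,(-.02,0)),T[2])
# knob: bright column at predicted closed location
g=cv2.cvtColor(b,cv2.COLOR_BGR2GRAY)
for th in(0,.15,.3):
    k=tray_w(T,(.024-.038*np.cos(th),-.065-.038*np.sin(th))); u=proj("scene",[*k,.055]); xs=np.arange(int(u[0])-6,int(u[0])+8); print(th,u.round(1),dict(zip(xs.tolist(),g[int(round(u[1])),xs].tolist())))
o=get_obs(); print(o["t"],o["tcp_pos"],o["ft_force"])
E
```

```text
x [-16 -14 -12 -10  -8  -6  -4  -2   0   2   4   6   8  10  12  14  16  18
  20  22  24  26]
-30 [ 66  64  64  63  60  67  90 115 130 136 137 141 131 103  74  61  61  66
  68  69  69  69]
-50 [ 66  67  67  65  63  70  89 109 116 117 122 126 120 110 102  99 102 108
 109 108 109 108]
-70 [ 65  67  67  65  64  70  90 113 122 120 124 134 134 117 103  99  97  97
 108 119 112  97]
-90 [ 64  64  64  63  62  67  89 119 136 137 138 139 128 101  73  62  63  65
  64  63  65  70]
end along x=4, y -115..-73 [ 64  63  63  63  67  82 111 135 145 144 141 138 137 139 140 139 136 138
 143 147 145 137]
jaw lobe x at y=62,-46..-4 [ 78  75  64  62  85 127 163 187 204 204 198 197 197 195 196 200 202 190
 166 146 133 123] before [ 77  78  78  73  77 102 114  99  88  82  80  88 103 111 115 128 150 166
 173 157 118  93] empty [ 77  78  78  74  78  98 112 101  90  99 106  98  93  98  99 104 131 159
 162 155 151 151]
diff px>40 255
roll 1.0 [0 0]
tin 0.94 [0 0]
disp 0.79 [0 0]
0 [177.4 179.1] {171: 70, 172: 73, 173: 73, 174: 72, 175: 76, 176: 104, 177: 106, 178: 108, 179: 103, 180: 72, 181: 73, 182: 73, 183: 88, 184: 143}
0.15 [178.8 179.6] {172: 72, 173: 71, 174: 70, 175: 72, 176: 93, 177: 105, 178: 108, 179: 105, 180: 72, 181: 81, 182: 148, 183: 200, 184: 201, 185: 201}
0.3 [180.5 180. ] {174: 70, 175: 72, 176: 93, 177: 105, 178: 108, 179: 105, 180: 72, 181: 81, 182: 148, 183: 200, 184: 201, 185: 201, 186: 178, 187: 206}
32.8 [0.53133526 0.12791709 0.1878345 ] [ 0.35193132  0.89913917 -0.14036131]
```

The knob is centred at column 177.6, against 177.4 predicted for angle 0. The beam, end and jaw profiles haven't changed from the home reading, and the bystanders haven't moved. Handing in.

```bash
python3 -c "
from plant import *
print(sign_off(), get_obs()['t'])"
```

```text
the job is handed in; nothing more can be done
the job is handed in; nothing more can be done
```

I put the silver caliper away in its cut-out and closed the keeper across it, then handed the job in after about 33 s of the 72 s. The sign-off gives no verdict, so this rests on my own checks.

**What I did:** I pinched the knob and swung the keeper open. I gripped the caliper by its head, lowered it into the cut-out, and pressed it home with the fingers shut. Then I swung the keeper back to its stop and lifted clear.

**Last checks:**
- **Caliper height:** pressing stopped firmly (7 N, then 21 N with no movement) with the head top at 32 mm, its height when home.
- **Caliper position:** the beam, beam-end and jaw edges in the picture match the home position to about 1 mm. They did not change when the keeper closed.
- **Keeper:** it met its stop at the predicted closed position with 10 N. In the picture the knob is within 0.2 px of where angle 0 would put it.
- **Bystanders:** tape roll, tin and dispenser show no pixel shift. The dispenser's match score was weaker (0.79), probably because of shadow.
- **Arm:** it is clear of everything, about 0.19 m up.

**What failed or disagreed:**
- **Top camera:** it showed only a plain grey surface, so everything was measured from the scene camera. I used all 12 picture views, so the final checks are numeric.
- **Fingertip height:** the fingertips were about 20 mm higher than the stated TCP-to-tip distance implied. The first pinches on the knob and on the head closed on top of them, and I corrected from those contacts.
- **Forces:** opening the keeper pulled sideways with 18 N, and the first insertion briefly reached 38 N when, as best I can tell, the fingertips met the foam. I did not see a clear 6–15 N step from the lips during the final press.

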